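# Rock a seized T-key out of an angled jig and hang it up

### The arm

A 6-joint arm with a two-finger parallel gripper is mounted at the origin on the work surface. World frame = base frame: x ahead of the robot, y to its left, z up, the work surface at z = 0. Lengths are in mm, angles in rad, forces in N, time in s.
With the tool pointing down it reaches from about 350 to 875 mm from the base axis. Payload 4.2 kg.
Tool frame: the origin (TCP) lies between the finger pads; the fingertips stand 17 mm ahead of it and the grasp point (between the pads) lies 2 mm behind it (nose_length is the distance from the TCP to the fingertips, in mm); z points along the fingers, y is the direction in which the jaws open and shut (so a half turn about z gives the same grasp; the last joint's range is limited). The gripper opens to 85 mm and grips with 20 to 120 N. Pads are 22 mm wide; open, the fingers measure 114 mm over their backs; the gripper's body (76 mm by 85 mm) begins 54 mm behind the grasp point. The pads swing forward as they close: fully open they stand 13 mm farther back than shut.
Start: joints at [-1.012, 0.385, 0.008, 0, -1.194, -0.259], TCP at [184.596, -597.096, 248.312] pointing down, gripper open.
Joint ranges: [-3.14, 3.14], [-1.21, 2.06], [-1.07, 1.41], [-3.16, 2.05], [-2.99, -0.16], [-3.1, 3.1]. Speed limits (rad/s): [2.79, 2.79, 3.14, 3.14, 3.14, 3.14].

### API

Orientations are given as a unit quaternion [x, y, z, w].
In Python, from bench import * gives the robot as it stands.
- The arm moves only by the tool jog_arm, never from a script. Its argument "increments" is a list of rows, each a list of 4 numbers: the shift along the tool's x, y, z in m, then the turn about the tool's z in degrees. A call has 1 to 10 rows; each row is the pose to reach, as a shift and turn from the pose measured when the call began, along the tool's axes at that moment; what a row does not reach only later rows make up. A row lasts 1/8 s, in which the tool goes at most 62.5 mm and 10.7 degrees, less where a joint would pass 70% of its speed; a pose out of reach is approached as far as the arm can. A call with a gripper value outside its range is refused whole. "hand" is the gripper's target within -1 to 1 (fully open at 1, half-way at 0, shut at -1), set as the call begins (left out, the last holds). The fingers move at their own pace and stop on an object; the grip force is fixed at half the most. Time passes only in rows, so rows that repeat a pose let the fingers close. It gives the time, the measured TCP pose, the force and the opening at its end, in the units of the state.
- read_state(): the state, without advancing time (a new reading comes with each control period).
- get_image(name): name is "scene" or "top" or "wrist"; returns the picture (480x640x3 uint8, red, green, blue); there is no depth.
- calibration(name): a dict with "fx", "fy", "cx", "cy" (pixels), "D" ([k1, k2, p1, p2, k3] as OpenCV has them; the pictures are not rectified), "position" and "rotation" of the camera in the world; the wrist camera has in their place "hand_eye" (4x4, takes a point from camera to tool coordinates, whose origin is the TCP and whose axes are the flange's). Camera axes: x right, y up, looking along -z (the intrinsics and any distortion apply to the point x, -y, -z); pixel columns grow to the right and rows downward; lengths in mm; the calibration is good to about 2 mm. A picture is of the moment at which its call begins: read the wrist's pose just before it. calibration takes no time and is no camera call.
- job_done(): hands the job in, once; it reports no verdict.
The state is a dict: "clock": time; "joints": joint angles; "joint_vel": joint speeds; "joint_efforts": joint torques, N m; "position": TCP position; "ee_rot": TCP orientation; "contact_force": force on the tool from outside, world axes, zero at the start; "wrist_torque": the same for the moment, N m; "gripper_width": finger opening in mm.
Only numpy, scipy, OpenCV 4.12 (cv2) and the standard library are available. Lean on these libraries where they do the work, as an engineer would, in place of code of your own. Each camera call takes 0.05 s, during which the arm holds its last target.

### The job

The T-handled aluminium key is jammed in the slanted slot of the jig. Take it by its cross handle and, with its foot still down in the slot, rock it from side to side until the dark cheek on each side has given way; then draw it out along its slant and hang it on the wooden fork, handle bar squarely across both prongs and shank hanging down between them. Do not drop the key, leave the other things on the bench where they are, and let go when it hangs still.

Things in the scene. Friction and masses are not known exactly. Their poses are not given: they have to be found in the camera images.
- key_grip (a point): Centre of the cross handle of the T-shaped key of plain aluminium: a bar 100 mm wide (key's y), 30 mm tall (z), 16 mm thick (x; grip across this). Key axes: z from foot to handle, y along the bar; while seated they match the slot's. Below the bar a shank 14 x 16 mm (x, y) runs down to a round foot. Key 125 mm long in all, about 190 g; its bottom is 110 mm below this point.
- key_foot (a point): Centre of the key's round foot, 97 mm below key_grip: a disc of 13 mm radius and 14 mm thick on edge, axis along the key's x. When the key is rocked it turns about this point. Seated, it is 13 mm above slot_floor along z. Same axes as key_grip.
- slot_floor (a point): Centre of the slot's floor in the jig's wooden block. z: pull-out direction, leaning 33 degrees from vertical, at yaw 0 towards the robot; y: level, the way the key rocks; x: across the slot (16 mm wide). Mouth 50 mm above the floor along z. The foot sits in a chamber 29 mm wide (y) under two dark wooden cheeks that close on the shank from both sides (y), 23 to 51 mm above the floor.
- cheek_left (a joint): Slide of the cheek on the slot's +y side: about 0 = tight on the shank, to 0.0115 m = fully out. Stiff (20 N at the cheek, some 8 N sideways at the handle) and stays where it is pushed. The foot passes once both cheeks are 5 mm out; tilting the key 12 to 15 degrees to a side pushes that side's cheek out about 7 mm. A straight pull before that only jams.
- cheek_right (a joint): The same for the cheek on the slot's -y side (grows towards -y).
- jig_base (a point): Centre of the underside of the fixed jig's plywood base, 150 x 200 x 18 mm. A dark steel bridge bar (24 mm square, along y, underside 232 mm up, on posts 84 mm to either side) crosses 40 to 64 mm beyond this point in the jig's x, about 75 mm beyond the seated handle: an upright gripper body has no room there, so come in along the slant.
- fork_seat (a point): Hanging place on the fixed wooden hanger: midway between its two level prongs, at their top faces, 150 mm up. Prongs along x, 14 mm wide and thick, 38 mm gap, from 43 mm in front (-x, open end, towards the robot at yaw 0) to 57 mm behind, where a post no higher closes the gap. Hung, the bar lies across both and key_grip is 15 mm above this point. Enter from the open end or from above.
- glue: Bystander: white glue bottle, 64 mm across, 140 mm tall, standing; origin at the centre of its underside.
- sander: Bystander: cork sanding block with a black rubber top, 100 x 60 x 26 mm; origin under its centre.
- square: Bystander: try square lying flat, dark wood stock 120 mm along x, steel blade 150 mm along y from near its +x end, 18 mm high; origin under the stock's centre.
- mallet: Bystander: wooden mallet lying down, handle 190 mm along -x from the origin, head 65 x 120 x 64 mm.
- offcut: Bystander: block of pale wood, 130 x 50 x 45 mm; origin under its centre.
- plane: Bystander: small hand plane, 160 x 50 mm, 75 mm high; origin under its centre.
- tape: Bystander: grey plastic puck, 72 mm across, 30 mm high; origin under its centre.
- key: The key as a whole: origin at the centre of its foot's bottom, 110 mm below key_grip; same axes.

How it is judged:
By the outcome, as a careful person would: the job done as asked, in the order asked, and still so for the second after the job is handed in, with the robot touching nothing.
It also fails if it takes over 64 s, if anything falls off the work surface, if the arm or the gripper's body presses on something with over 40 N, if the wrist force passes 120 N, or if a joint passes its speed limit or range.

## Working session

There is one attempt and no reset: what is moved stays moved. The work goes in short steps, Python scripts to look and compute and a tool call to move; the robot and the scene stay as the last step left them, time stands still between calls to the robot, and variables do not carry over. Pictures are saved under pics/ and viewed, and the job is handed in when it is done.

Besides the shell and the picture viewer there is one more tool, called after "Emit:" by a JSON object that holds its "fn" and its "kwargs", one argument or row to a line. jog_arm: Moves the arm, as the interface text tells. Its arguments: {"type":"object","properties":{"increments":{"type":"array"},"hand":{"type":"number"}},"required":["increments"]}

```bash
mkdir -p pics; ls
cat > h.py <<'E'
from bench import *
import numpy as np, cv2
from scipy.spatial.transform import Rotation as R
def snap(n,f):
    im=get_image(n); cv2.imwrite('pics/'+f,cv2.cvtColor(im,cv2.COLOR_RGB2BGR)); return im
E
python3 - <<'E'
from h import *
s=read_state(); print(s); print(R.from_quat(s['ee_rot']).as_matrix().round(3))
for n in ('scene','top','wrist'):
    print(n,calibration(n)); snap(n,n+'0.png')
E
```

```text
pics
{'clock': 0.0, 'joints': array([-1.01240777e+00,  3.85542912e-01,  6.64816387e-03, -5.32309487e-04,
       -1.19402946e+00, -2.58626352e-01]), 'joint_vel': array([ 2.80535167e-04, -7.08960447e-04, -8.21049555e-04, -1.03382455e-03,
        1.64716777e-03, -1.62453233e-05]), 'joint_efforts': array([-9.63052230e-05, -3.92285371e+01,  1.88396412e+01,  4.18624789e+00,
       -4.74548302e-03,  5.24226976e-06]), 'position': array([ 184.4382253 , -596.58906756,  247.23359761]), 'ee_rot': array([-1.49223392e-01,  9.88802906e-01,  1.07466229e-03, -1.95612884e-04]), 'contact_force': array([-0.75873661, -0.40512605, -0.50671387]), 'wrist_torque': array([ 0.00661315, -0.04847459, -0.00943901]), 'gripper_width': 85.38378295205227}
[[-0.955 -0.295 -0.001]
 [-0.295  0.955  0.002]
 [ 0.     0.002 -1.   ]]
scene {'fx': 438.3049782732241, 'fy': 438.3049782732241, 'cx': 325.0786617648796, 'cy': 237.32493459370485, 'D': array([-0.04795239,  0.        ,  0.        ,  0.        ,  0.        ]), 'position': array([900.99234484, 434.57831294, 884.30774184]), 'rotation': array([0.09690014, 0.29265035, 0.
[... 184 characters left out ...]
   , 0.        ]), 'position': array([ 315.7896469 ,   15.02416493, 1351.50732154]), 'rotation': array([-0.06958243,  0.06951325,  0.7078541 , -0.6994775 ])}
wrist {'fx': 412.82076215940174, 'fy': 412.82076215940174, 'cx': 316.3763878859224, 'cy': 242.17893435103443, 'D': array([-0.09667965,  0.        ,  0.        ,  0.        ,  0.        ]), 'hand_eye': array([[ 5.50840539e-05,  9.56277628e-01,  2.92460417e-01,
         7.41526968e+01],
       [ 9.99999997e-01, -3.61594759e-05, -7.01139528e-05,
        -7.00674273e-01],
       [-5.64731890e-05,  2.92460420e-01, -9.56277627e-01,
        -1.24597235e+02],
       [ 0.00000000e+00,  0.00000000e+00,  0.00000000e+00,
         1.00000000e+00]])}
```

View pics/scene0.png

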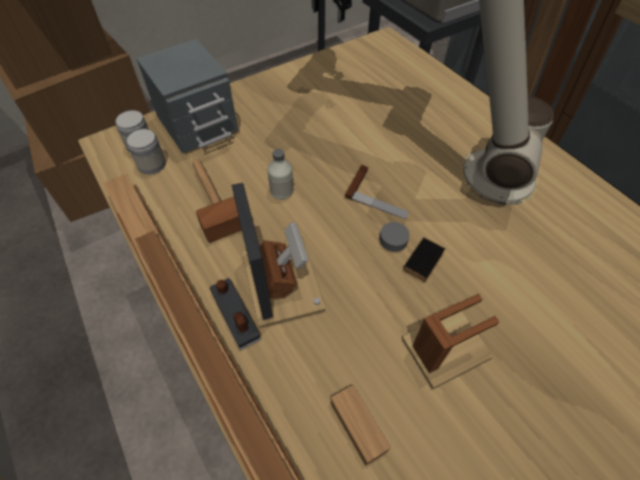

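View pics/top0.png

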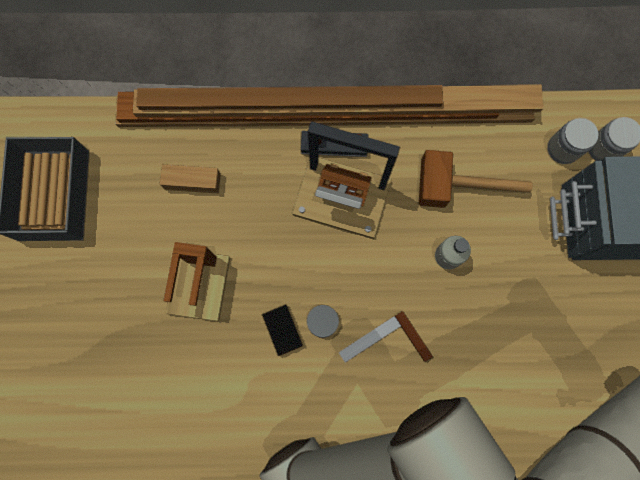

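View pics/wrist0.png

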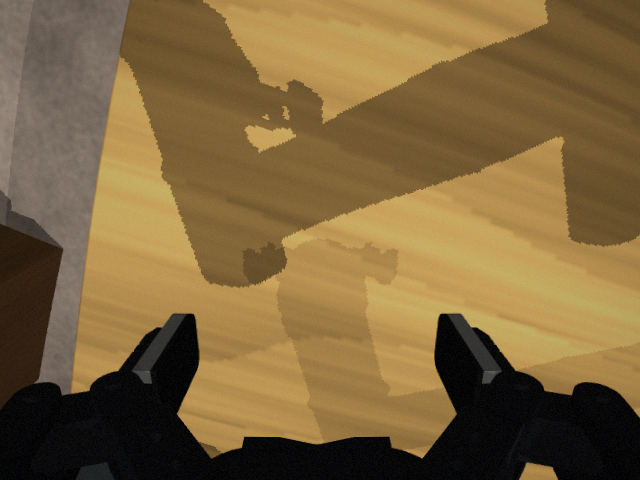

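Run:
```python
import cv2
a=cv2.imread('pics/top0.png'); 
cv2.imwrite('pics/t_jig.png',cv2.resize(a[110:250,270:430],None,fx=5,fy=5,interpolation=cv2.INTER_CUBIC)[:600,:800])
cv2.imwrite('pics/t_fork.png',cv2.resize(a[230:330,150:250],None,fx=6,fy=6,interpolation=cv2.INTER_CUBIC))
a=cv2.imread('pics/scene0.png'); 
cv2.imwrite('pics/s_jig.png',cv2.resize(a[175:335,195:345],None,fx=3.75,fy=3.75,interpolation=cv2.INTER_CUBIC))
cv2.imwrite('pics/s_fork.png',cv2.resize(a[280:390,395:515],None,fx=5,fy=5,interpolation=cv2.INTER_CUBIC))
```

```text
(no output)
```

View pics/t_jig.png

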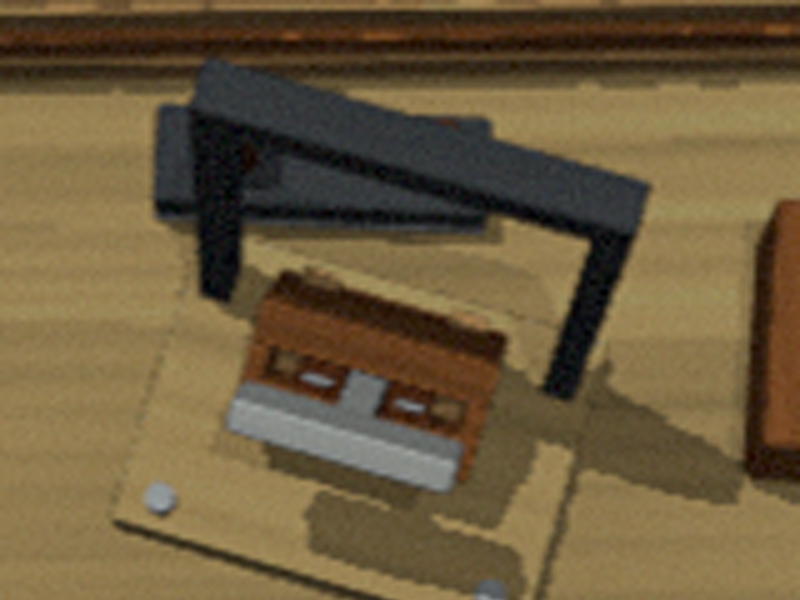

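View pics/t_fork.png

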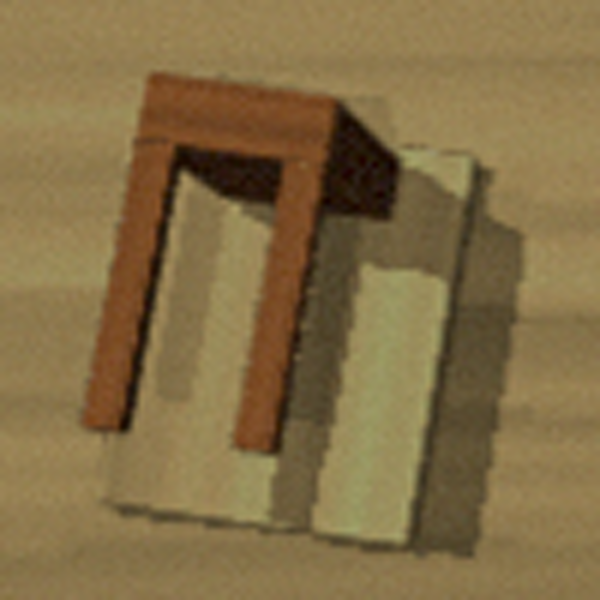

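View pics/s_jig.png

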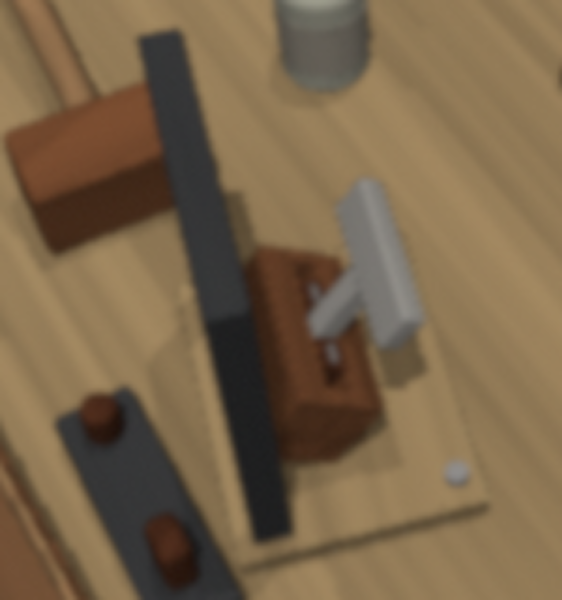

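View pics/s_fork.png

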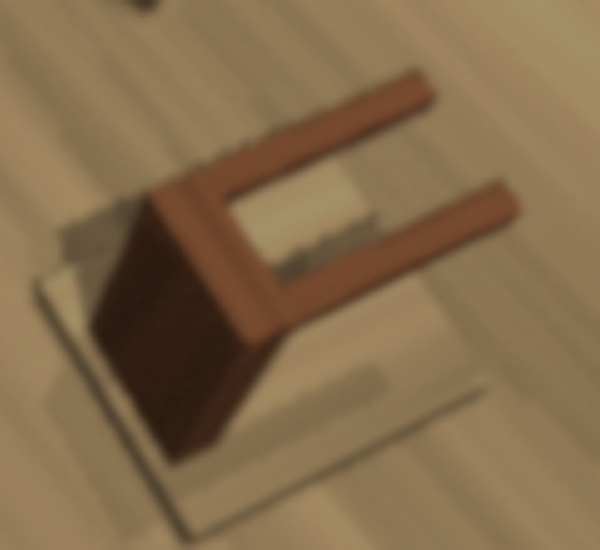

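Run:
```python
import cv2
a=cv2.imread('pics/top0.png'); 
cv2.imwrite('pics/t_key.png',cv2.resize(a[178:214,308:372],None,fx=12,fy=12,interpolation=cv2.INTER_CUBIC))
a=cv2.imread('pics/scene0.png'); 
cv2.imwrite('pics/s_key.png',cv2.resize(a[215:275,265:315],None,fx=10,fy=10,interpolation=cv2.INTER_CUBIC))
```

```text
(no output)
```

View pics/t_key.png

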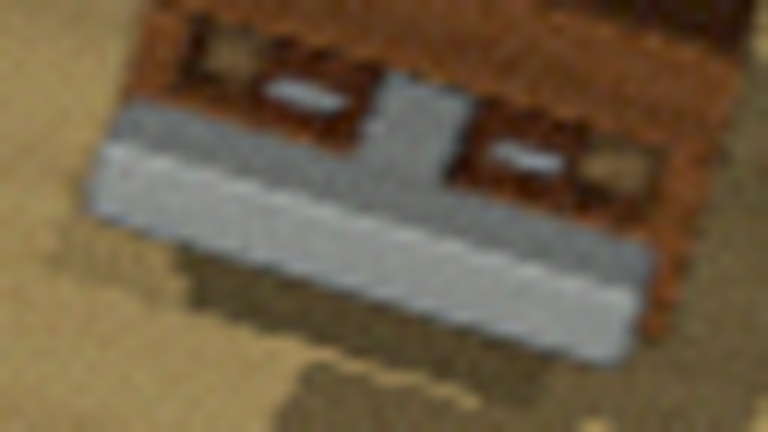

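View pics/s_key.png

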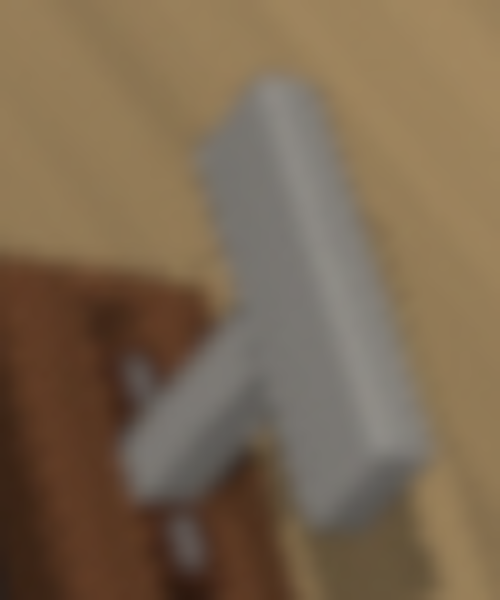

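```bash
cat >> h.py <<'E'
from scipy.optimize import least_squares
def project(n,P,pose=None):
    c=calibration(n); P=np.atleast_2d(P).astype(float)
    if n=='wrist':
        T=c['hand_eye']; p,q=pose
        X=(P-p)@R.from_quat(q).as_matrix()   # tool coords
        X=(X-T[:3,3])@T[:3,:3]
    else:
        X=(P-c['position'])@R.from_quat(c['rotation']).as_matrix()
    X=X*[1,-1,-1]
    K=np.array([[c['fx'],0,c['cx']],[0,c['fy'],c['cy']],[0,0,1]])
    return cv2.projectPoints(X.reshape(-1,1,3),np.zeros(3),np.zeros(3),K,c['D'])[0].reshape(-1,2)
def crop(pts,f,off): return (np.array(pts,float)+.5)/f-.5+np.array(off)
E
cat > fit.py <<'E'
from h import *
tk=crop([(90,212),(105,145),(130,103),(622,365),(645,290),(658,245)],12,(308,178))
TK=np.array([[-8,50,15],[8,50,15],[8,50,-15],[-8,-50,15],[8,-50,15],[8,-50,-15]])
sk=crop([(260,80),(310,85),(378,455),(428,445),(203,155),(310,530)],10,(265,215))
SK=np.array([[8,-50,15],[-8,-50,15],[8,50,15],[-8,50,15],[8,-50,-15],[8,50,-15]])
def keypts(P,p):
    Rk=R.from_euler('z',p[3])*R.from_euler('y',-p[4])
    return Rk.apply(P)+p[:3]
def res(p):
    return np.r_[(project('top',keypts(TK,p))-tk).ravel(),(project('scene',keypts(SK,p))-sk).ravel()]
s=least_squares(res,[600,0,130,-.25,np.radians(33)])
print('key grip',s.x[:3].round(1),np.degrees(s.x[3:]).round(2)); print(s.fun.reshape(-1,2).round(1).tolist())
f=lambda q:res(np.r_[q,np.radians(33)])
s=least_squares(f,s.x[:4]); print('fixed tilt',s.x[:3].round(1),np.degrees(s.x[3]))
bt=crop([(207,60),(650,185),(634,236),(192,106)],5,(270,110))
sb=crop([(140,38),(180,30),(247,305),(208,320)],3.75,(195,175))
BT=lambda L:np.array([[64,L,256],[64,-L,256],[40,-L,256],[40,L,256]])
def jp(P,p): return R.from_euler('z',p[2]).apply(P)+[p[0],p[1],0]
def rb(p):
    B=jp(BT(p[3]),p)
    return np.r_[(project('top',B)-bt).ravel(),(project('scene',B[[1,2,3,0]])-sb).ravel()]
b=least_squares(rb,[600,0,-.25,96]); print('jig',b.x.round(2),np.degrees(b.x[2])); print(b.fun.reshape(-1,2).round(1).tolist())
d=s.x[:3]-[b.x[0],b.x[1],0]; print('grip in jig',R.from_euler('z',-b.x[2]).apply(d))
tf=crop([(82,428),(125,432),(235,447),(277,452),(178,148),(282,160)],6,(150,230))
TF=np.array([[-43,33,150],[-43,19,150],[-43,-19,150],[-43,-33,150],[57,19,150],[57,-19,150]])
sf=crop([(418,68),(437,90),(503,182),(520,208),(228,198),(280,288)],5,(395,280))
SF=np.array([[-43,-33,150],[-43,-19,150],[-43,19,150],[-43,33,150],[57,-19,150],[57,19,150]])
def rf(p): return np.r_[(project('top',jp(TF,p))-tf).ravel(),(project('scene',jp(SF,p))-sf).ravel()]
f=least_squares(rf,[450,300,-.15]); print('fork',f.x.round(2),np.degrees(f.x[2])); print(f.fun.reshape(-1,2).round(1).tolist())
E
python3 fit.py
```

```text
key grip [649.1 -27.7 132.8] [-17.2   28.54]
[[-0.5, 0.4], [0.1, -1.2], [-0.0, -0.4], [0.4, 0.6], [0.5, -0.3], [0.4, 0.5], [-0.7, -0.9], [0.9, -0.6], [-0.3, -0.4], [1.6, 1.1], [-0.8, 0.6], [0.1, 0.8]]
fixed tilt [649.6 -27.8 132.8] -17.143014833735158
jig [ 6.850e+02 -3.790e+01 -3.100e-01  9.023e+01] -17.547303590241796
[[-0.0, -1.6], [-0.4, -1.5], [-0.5, -0.4], [-0.6, 0.2], [-0.3, -0.9], [1.3, -1.3], [2.1, -0.2], [-1.3, -1.0]]
grip in jig [-36.83246326  -1.05113694 132.80726502]
fork [ 4.6904e+02  2.9569e+02 -1.4000e-01] -8.132029909176177
[[-0.3, -0.5], [-0.6, -0.3], [-0.4, -0.4], [-0.6, -0.4], [-0.7, -1.1], [0.2, -0.7], [-0.1, -1.1], [0.6, 0.4], [-0.1, -1.7], [1.2, -0.7], [-0.9, -0.3], [0.6, -0.9]]
```

Emit:
{"fn": "jog_arm", "kwargs": {
  "increments": [
    [-0.06,0.016,-0.005,-6],
    [-0.12,0.031,-0.01,-11],
    [-0.18,0.047,-0.015,-16],
    [-0.24,0.063,-0.02,-21],
    [-0.3,0.078,-0.025,-27],
    [-0.36,0.094,-0.03,-32],
    [-0.42,0.11,-0.035,-37],
    [-0.48,0.125,-0.04,-42],
    [-0.54,0.141,-0.045,-48],
    [-0.6,0.157,-0.05,-55.6]
  ],
  "hand": 1
}}

```text
clock: 1.4
position: [712.8, -268.4, 297.5]
ee_rot: [-0.595, 0.804, 0.001, 0.0]
contact_force: [0.8, -0.6, -0.3]
gripper_width: 85.2
```

```bash
cat > st.py <<'E'
from h import *
s=read_state(); m=R.from_quat(s['ee_rot']).as_matrix()
print(s['clock'],'p',s['position'].round(1),'w',round(s['gripper_width'],1),'F',s['contact_force'].round(1),'T',s['wrist_torque'].round(2)); print('q',s['joints'].round(3)); print(m.round(4).tolist())
print('az y',np.degrees(np.arctan2(m[1,1],m[0,1])).round(2),'tilt',np.degrees(np.arccos(-m[2,2])).round(2),'az z',np.degrees(np.arctan2(m[1,2],m[0,2])).round(1))
E
python3 st.py
```

```text
1.4 p [ 712.8 -268.4  297.5] w 85.2 F [ 0.8 -0.6 -0.3] T [-0.06 -0.07 -0.03]
q [-1.490e-01  6.140e-01  5.110e-01 -1.000e-03 -1.468e+00 -1.470e-01]
[[-0.2921, -0.9564, -0.0012], [-0.9564, 0.2921, 0.0017], [-0.0012, 0.0016, -1.0]]
az y 163.01 tilt 0.12 az z 126.1
```

Emit:
{"fn": "jog_arm", "kwargs": {
  "increments": [
    [0.045,-0.03,0,0],
    [0.09,-0.06,0,0],
    [0.117,-0.1,0,0],
    [0.117,-0.15,0,0],
    [0.117,-0.2,0,0],
    [0.117,-0.25,0,0],
    [0.117,-0.25,0,0]
  ]
}}

```text
clock: 2.28
position: [836.1, -413.5, 262.0]
ee_rot: [-0.595, 0.803, -0.02, 0.009]
contact_force: [-0.7, 0.3, 0.6]
gripper_width: 85.3
```

```bash
python3 st.py
```

```text
2.275 p [ 836.1 -413.5  262. ] w 85.3 F [-0.7  0.3  0.6] T [0.01 0.04 0.02]
q [-0.284  1.104  1.407  0.01  -1.831 -0.009]
[[-0.2918, -0.9557, 0.0385], [-0.9564, 0.2912, -0.0211], [0.009, -0.043, -0.999]]
az y 163.06 tilt 2.52 az z -28.7
```

Emit:
{"fn": "jog_arm", "kwargs": {
  "increments": [
    [0,-0.2,-0.06,0],
    [0,-0.2,-0.06,0]
  ]
}}

```text
clock: 2.52
position: [854.8, -405.2, 265.4]
ee_rot: [-0.594, 0.803, -0.042, 0.02]
contact_force: [0.2, -0.4, -0.2]
gripper_width: 85.0
```

```bash
python3 st.py
```

```text
2.525 p [ 854.8 -405.2  265.4] w 85.0 F [ 0.2 -0.4 -0.2] T [ 0.07  0.23 -0.03]
q [-0.267  1.103  1.408  0.022 -1.784 -0.024]
[[-0.2924, -0.9527, 0.0826], [-0.9561, 0.2896, -0.0444], [0.0184, -0.092, -0.9956]]
az y 163.1 tilt 5.38 az z -28.3
```

Emit:
{"fn": "jog_arm", "kwargs": {
  "increments": [
    [-0.055,-0.05,-0.03,0],
    [-0.11,-0.08,-0.05,0],
    [-0.165,-0.11,-0.08,0],
    [-0.22,-0.14,-0.1,0],
    [-0.22,-0.2,-0.1,0]
  ]
}}

```text
clock: 3.15
position: [912.2, -238.2, 303.9]
ee_rot: [-0.595, 0.801, -0.062, 0.034]
contact_force: [-0.1, -0.6, 0.5]
gripper_width: 85.5
```

```bash
python3 st.py
```

```text
3.15 p [ 912.2 -238.2  303.9] w 85.5 F [-0.1 -0.6  0.5] T [0.09 0.29 0.01]
q [-0.07   1.067  1.408  0.05  -1.778 -0.209]
[[-0.2905, -0.9482, 0.1284], [-0.9567, 0.2852, -0.0582], [0.0185, -0.1397, -0.99]]
az y 163.26 tilt 8.1 az z -24.4
```

Emit:
{"fn": "jog_arm", "kwargs": {
  "increments": [
    [-0.03,-0.2,0,0],
    [-0.03,-0.2,0,0]
  ]
}}

```text
clock: 3.4
position: [937.9, -234.8, 280.5]
ee_rot: [-0.594, 0.799, -0.08, 0.048]
contact_force: [-0.5, 0.5, 0.1]
gripper_width: 85.5
```

Emit:
{"fn": "jog_arm", "kwargs": {
  "increments": [
    [-0.02,-0.3,0,0],
    [-0.02,-0.3,0,0]
  ]
}}

```text
clock: 3.65
position: [958.5, -239.1, 262.9]
ee_rot: [-0.592, 0.798, -0.098, 0.061]
contact_force: [-0.5, -0.3, -0.5]
gripper_width: 85.2
```

```bash
python3 st.py
```

```text
3.65 p [ 958.5 -239.1  262.9] w 85.2 F [-0.5 -0.3 -0.5] T [0.2  0.43 0.02]
q [-0.062  1.121  1.407  0.071 -1.636 -0.22 ]
[[-0.2919, -0.9323, 0.2136], [-0.9562, 0.2801, -0.0846], [0.0191, -0.229, -0.9732]]
az y 163.28 tilt 13.28 az z -21.6
```

Emit:
{"fn": "jog_arm", "kwargs": {
  "increments": [
    [-0.03,-0.3,-0.1,0],
    [-0.03,-0.3,-0.1,0]
  ]
}}

```text
clock: 3.9
position: [965.1, -234.4, 286.0]
ee_rot: [-0.59, 0.795, -0.118, 0.075]
contact_force: [-1.4, -0.3, 0.6]
gripper_width: 84.9
```

Emit:
{"fn": "jog_arm", "kwargs": {
  "increments": [
    [-0.03,-0.3,-0.1,0],
    [-0.03,-0.3,-0.1,0]
  ]
}}

```text
clock: 4.15
position: [970.6, -229.5, 311.3]
ee_rot: [-0.588, 0.792, -0.138, 0.09]
contact_force: [0.1, -0.4, -0.0]
gripper_width: 85.2
```

Emit:
{"fn": "jog_arm", "kwargs": {
  "increments": [
    [-0.03,-0.3,-0.1,0],
    [-0.03,-0.3,-0.1,0]
  ]
}}

```text
clock: 4.4
position: [974.4, -224.9, 338.0]
ee_rot: [-0.586, 0.788, -0.157, 0.105]
contact_force: [-0.4, 0.1, 0.4]
gripper_width: 85.6
```

```bash
python3 st.py
```

```text
4.4 p [ 974.4 -224.9  338. ] w 85.6 F [-0.4  0.1  0.4] T [0.25 0.68 0.03]
q [-0.035  1.058  1.408  0.112 -1.556 -0.239]
[[-0.2921, -0.8903, 0.3493], [-0.9562, 0.2649, -0.1245], [0.0183, -0.3703, -0.9287]]
az y 163.43 tilt 21.76 az z -19.6
```

Emit:
{"fn": "jog_arm", "kwargs": {
  "increments": [
    [-0.06,-0.3,-0.1,0],
    [-0.09,-0.3,-0.1,0]
  ]
}}

```text
clock: 4.65
position: [979.8, -205.0, 365.8]
ee_rot: [-0.583, 0.784, -0.175, 0.119]
contact_force: [0.0, -0.0, 0.1]
gripper_width: 85.5
```

Emit:
{"fn": "jog_arm", "kwargs": {
  "increments": [
    [-0.03,-0.3,-0.1,0],
    [-0.03,-0.3,-0.1,0]
  ]
}}

```text
clock: 4.9
position: [979.3, -201.0, 397.0]
ee_rot: [-0.58, 0.78, -0.194, 0.134]
contact_force: [-1.1, -1.0, 0.8]
gripper_width: 85.4
```

Emit:
{"fn": "jog_arm", "kwargs": {
  "increments": [
    [-0.03,-0.3,-0.1,0],
    [-0.03,-0.3,-0.1,0]
  ]
}}

```text
clock: 5.15
position: [976.5, -197.5, 430.3]
ee_rot: [-0.577, 0.775, -0.212, 0.149]
contact_force: [-0.3, -0.1, -0.3]
gripper_width: 85.2
```

```bash
python3 st.py
```

```text
5.15 p [ 976.5 -197.5  430.3] w 85.2 F [-0.3 -0.1 -0.3] T [ 0.36  0.96 -0.05]
q [ 0.005  0.98   1.407  0.161 -1.498 -0.267]
[[-0.2908, -0.8306, 0.4749], [-0.9567, 0.2451, -0.1572], [0.0142, -0.5, -0.8659]]
az y 163.56 tilt 30.01 az z -18.3
```

Emit:
{"fn": "jog_arm", "kwargs": {
  "increments": [
    [-0.06,-0.3,-0.1,0],
    [-0.12,-0.3,-0.1,0],
    [-0.14,-0.3,-0.1,0]
  ]
}}

```text
clock: 5.52
position: [975.0, -154.1, 469.4]
ee_rot: [-0.573, 0.769, -0.229, 0.164]
contact_force: [0.3, 0.7, -0.1]
gripper_width: 85.6
```

```bash
python3 st.py
```

```text
5.525 p [ 975.  -154.1  469.4] w 85.6 F [ 0.3  0.7 -0.1] T [0.32 0.96 0.02]
q [ 0.059  0.947  1.407  0.197 -1.492 -0.31 ]
[[-0.2886, -0.8074, 0.5145], [-0.9574, 0.2373, -0.1647], [0.0109, -0.5401, -0.8415]]
az y 163.62 tilt 32.7 az z -17.8
```

```bash
cat >> h.py <<'E'
def totool(target):
    s=read_state(); m=R.from_quat(s['ee_rot']).as_matrix()
    return (m.T@(np.array(target)-s['position'])).round(1)
G=np.array([649.5,-27.8,132.8]); KY=np.radians(-17.3)
KR=(R.from_euler('z',KY)*R.from_euler('y',-np.radians(33))).as_matrix()  # key axes columns
E
python3 - <<'E'
from h import *
print(KR.round(3).tolist())
print(totool([760,-80,440]),totool(G+KR[:,2]*200), totool(G+KR[:,2]*200+[40,0,90]))
E
```

```text
[[0.801, 0.297, -0.52], [-0.249, 0.955, 0.162], [0.545, 0.0, 0.839]]
[ -9.2 207.  -98.1] [ -29.8  475.6 -105. ] [ -40.4  394.7 -160.2]
```

Emit:
{"fn": "jog_arm", "kwargs": {
  "increments": [
    [-0.006,0.056,-0.025,0],
    [-0.012,0.112,-0.05,0],
    [-0.018,0.168,-0.075,0],
    [-0.024,0.224,-0.1,0],
    [-0.03,0.28,-0.125,0],
    [-0.036,0.336,-0.145,0],
    [-0.04,0.395,-0.16,0],
    [-0.035,0.44,-0.13,0],
    [-0.03,0.475,-0.105,0],
    [-0.03,0.475,-0.105,0]
  ]
}}

```text
clock: 6.78
position: [542.0, 4.9, 297.5]
ee_rot: [-0.575, 0.769, -0.228, 0.162]
contact_force: [0.9, 0.4, 0.4]
gripper_width: 85.6
```

```bash
python3 st.py
python3 - <<'E'
from h import *
s=read_state(); im=snap('wrist','w1.png')
print(project('wrist',[G],(s['position'],s['ee_rot'])))
print(s['position'].tolist(),s['ee_rot'].tolist())
E
```

```text
6.775 p [542.    4.9 297.5] w 85.6 F [0.9 0.4 0.4] T [ 0.29  0.96 -0.  ]
q [ 0.421 -0.012 -0.721  0.756 -0.552 -1.301]
[[-0.2864, -0.8106, 0.5108], [-0.958, 0.2346, -0.1649], [0.0138, -0.5366, -0.8437]]
az y 163.86 tilt 32.47 az z -17.9
[[308.35468309 215.63220624]]
[541.9878534457926, 4.859734979212388, 297.45674528041496] [-0.5750352826694147, 0.7688898600290521, -0.22808962914753808, 0.16161042016265287]
```

View pics/w1.png

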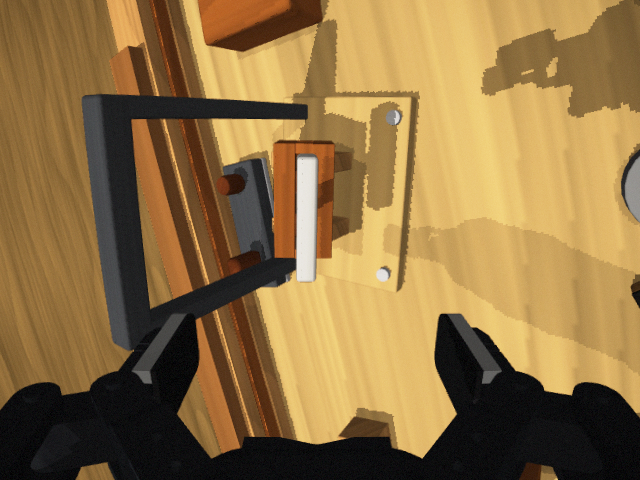

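Run:
```python
import cv2
a=cv2.imread('pics/w1.png'); 
cv2.imwrite('pics/w1c.png',cv2.resize(a[145:295,260:360],None,fx=4,fy=4,interpolation=cv2.INTER_CUBIC))
from h import *
p=([541.99,4.86,297.46],[-0.5750352826694147, 0.7688898600290521, -0.22808962914753808, 0.16161042016265287])
for c in ([-8,50,15],[8,50,15],[-8,-50,15],[8,-50,15],[-8,50,-15],[-8,-50,-15]): 
    q=project('wrist',[G+KR@np.array(c)],p)[0]; print(c,((q+.5-[260,145])*4-.5).round(1))
```

```text
[-8, 50, 15] [231.2 544.1]
[8, 50, 15] [151.6 543.1]
[-8, -50, 15] [240.9  38.8]
[8, -50, 15] [154.2  37.4]
[-8, 50, -15] [229.4 492.4]
[-8, -50, -15] [238.2  26.6]
```

View pics/w1c.png

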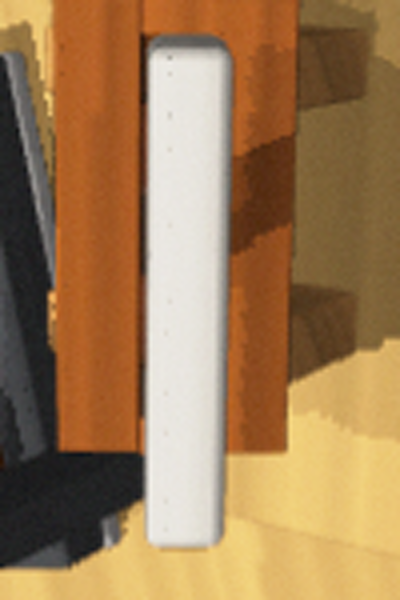

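```bash
sed -i 's/^G=.*/G=np.array([650.5,-28.1,133.5]); KY=np.radians(-17.3)/' h.py
python3 - <<'E'
from h import *
for d in (80,-2): print(d,totool(G+KR[:,2]*d))
E
```

```text
80 [ -2.7  -9.5 118.1]
-2 [ -3.3 -10.5 200.1]
```

Emit:
{"fn": "jog_arm", "kwargs": {
  "increments": [
    [-0.001,-0.004,0.04,0.4],
    [-0.003,-0.009,0.08,0.8],
    [-0.003,-0.0095,0.12,0.8],
    [-0.003,-0.01,0.145,0.8],
    [-0.003,-0.01,0.155,0.8],
    [-0.003,-0.01,0.155,0.8]
  ]
}}

```text
clock: 7.58
position: [629.6, -21.2, 170.4]
ee_rot: [-0.569, 0.774, -0.227, 0.158]
contact_force: [-0.2, -0.6, 0.4]
gripper_width: 85.3
```

```bash
python3 st.py
python3 - <<'E'
from h import *
s=read_state(); im=snap('wrist','w2.png')
P=(s['position'],s['ee_rot'])
print(totool(G-KR[:,2]*2),totool(G-KR[:,2]*2+KR[:,0]*10))
for c in ([-8,50,15],[8,50,15],[-8,-50,15],[8,-50,15]): print(c,project('wrist',[G+KR@np.array(c)],P)[0].round(1))
E
```

```text
7.575 p [629.6 -21.2 170.4] w 85.3 F [-0.2 -0.6  0.4] T [ 0.31  1.   -0.05]
q [-0.033  0.269 -0.803  1.842 -0.161 -2.072]
[[-0.3014, -0.8095, 0.5039], [-0.9534, 0.2483, -0.1713], [0.0136, -0.5321, -0.8466]]
az y 162.95 tilt 32.16 az z -18.8
[ 0.3  1.5 46. ] [ 0.3 -8.5 45.9]
[-8, 50, 15] [337. 410.]
[8, 50, 15] [301.2 410.3]
[-8, -50, 15] [342.1 186.2]
[8, -50, 15] [299.2 186.1]
```

View pics/w2.png

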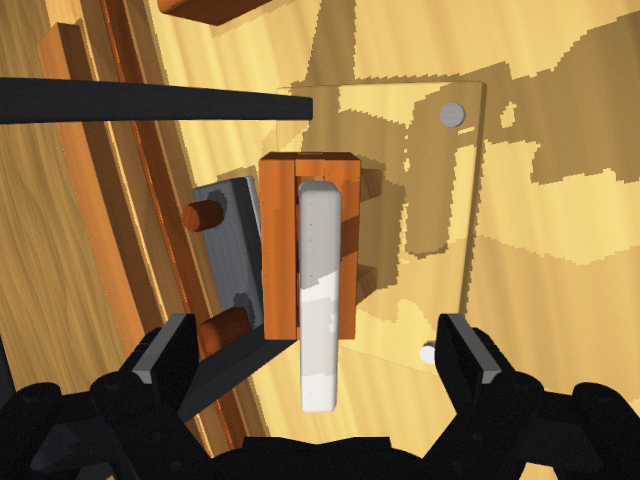

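```bash
cat > kin.py <<'E'
from h import *
D=[([-1.0124,.38554,.00665,-.00053,-1.19403,-.25863],[184.44,-596.59,247.23],[[-.955,-.295,-.001],[-.295,.955,.002],[0,.002,-1]]),
([-.149,.614,.511,-.001,-1.468,-.147],[712.8,-268.4,297.5],[[-0.2921,-0.9564,-0.0012],[-0.9564,0.2921,0.0017],[-0.0012,0.0016,-1.0]]),
([-0.284,1.104,1.407,0.01,-1.831,-0.009],[836.1,-413.5,262.],[[-0.2918,-0.9557,0.0385],[-0.9564,0.2912,-0.0211],[0.009,-0.043,-0.999]]),
([-0.07,1.067,1.408,0.05,-1.778,-0.209],[912.2,-238.2,303.9],[[-0.2905,-0.9482,0.1284],[-0.9567,0.2852,-0.0582],[0.0185,-0.1397,-0.99]]),
([-0.035,1.058,1.408,0.112,-1.556,-0.239],[974.4,-224.9,338.],[[-0.2921,-0.8903,0.3493],[-0.9562,0.2649,-0.1245],[0.0183,-0.3703,-0.9287]]),
([0.059,0.947,1.407,0.197,-1.492,-0.31],[975.,-154.1,469.4],[[-0.2886,-0.8074,0.5145],[-0.9574,0.2373,-0.1647],[0.0109,-0.5401,-0.8415]]),
([0.421,-0.012,-0.721,0.756,-0.552,-1.301],[542.,4.9,297.5],[[-0.2864,-0.8106,0.5108],[-0.958,0.2346,-0.1649],[0.0138,-0.5366,-0.8437]]),
([-0.033,0.269,-0.803,1.842,-0.161,-2.072],[629.6,-21.2,170.4],[[-0.3014,-0.8095,0.5039],[-0.9534,0.2483,-0.1713],[0.0136,-0.5321,-0.8466]])]
E1=lambda a,t:R.from_euler(a,t).as_matrix()
def fk(q,p,sg=(1,1,1)):
    a1,off,d1,a2,e,l3,L=p[:7]; dz=p[7:12] if len(p)>=12 else np.zeros(5)
    M=E1('z',q[0]); 
    M2=M@E1('y',q[1]+dz[0]); M3=M2@E1('y',-q[2]+dz[1]); M4=M3@E1('x',sg[0]*q[3]+dz[2]); M5=M4@E1('y',-q[4]+dz[3]); M6=M5@E1('x',sg[1]*q[5]+dz[4])
    T0=np.array([[0,0,1],[0,1,0],[-1,0,0]],float)  # tool z along x
    x=M@[a1,-off,d1]+M2@[0,0,a2]+M3@[l3,0,e]+M6@[L,0,0]
    return x,M6@T0
def fit():
    best=None
    for s4 in (1,-1):
      for s6 in (1,-1):
        for z6 in (0,np.pi/2,np.pi,-np.pi/2):
          def f(p):
            r=[]
            for q,x,m in D:
                X,Mm=fk(q,p,(s4,s6)); r+=list((X-x)); r+=list(300*(Mm-np.array(m)).ravel())
            return r
          for l in (300,500):
            s=least_squares(f,[0,160,400,450,50,l,300,0,0,0,0,z6],loss='soft_l1',f_scale=20)
            if best is None or s.cost<best[0]: best=(s.cost,s.x,(s4,s6),np.array(f(s.x)))
    return best
if __name__=='__main__':
    b=fit(); print(b[0],b[1].round(4).tolist(),b[2]); print(b[3].reshape(-1,12)[:,:3].round(1).tolist())
    np.save('kin.npy',np.r_[b[1],b[2]])
E
python3 kin.py
```

```text
6764.877252619852 [162.8557, 146.4102, 134.4152, 543.7439, 63.4296, 306.8954, 306.2005, -0.1026, 0.1075, -0.0101, -0.01, -1.5677] (-1, -1)
[[19.6, -11.6, 47.0], [-0.8, 10.7, 34.9], [-5.1, 12.2, 10.5], [-5.3, 9.8, -1.2], [2.7, 6.9, -9.5], [8.3, 2.7, -38.1], [17.0, -35.0, -33.7], [-27.2, -189.5, -0.4]]
```

```bash
cat > kin2.py <<'E'
from kin import *
T0=np.array([[0,0,1],[0,1,0],[-1,0,0]],float)
def fk2(q,p,sg):
    dz=p[15:20]
    M=E1('z',q[0]); M2=M@E1('y',q[1]+dz[0]); M3=M2@E1('y',-q[2]+dz[1]); M4=M3@E1('x',sg[0]*q[3]+dz[2]); M5=M4@E1('y',-q[4]+dz[3]); M6=M5@E1('x',sg[1]*q[5]+dz[4])
    x=M@p[0:3]+M2@[p[3],0,p[4]]+M3@[p[5],0,p[6]]+M4@[0,p[7],p[8]]+M5@[p[9],p[10],p[11]]+M6@[0,p[12],p[13]]
    return x,M6@T0
def fit2():
    best=None
    for s4 in (1,-1):
      for s6 in (1,-1):
        for z6 in (0,np.pi/2,np.pi,-np.pi/2):
          def f(p,reg=True):
            r=[]
            for q,x,m in D:
                X,Mm=fk2(q,p,(s4,s6)); r+=list((X-x)); r+=list(300*(Mm-np.array(m)).ravel())
            if reg: r+=list(0.003*p[:14])+list(30*p[15:19])
            return np.array(r)
          p0=np.zeros(20); p0[:3]=[0,-160,400];p0[4]=450;p0[5]=450;p0[9]=250;p0[19]=z6
          s=least_squares(f,p0,loss='soft_l1',f_scale=20,max_nfev=300)
          if best is None or s.cost<best[0]: best=(s.cost,s.x,(s4,s6),f(s.x,False))
    return best
if __name__=='__main__':
    b=fit2(); print(b[0],b[1].round(3).tolist(),b[2]); print(b[3].reshape(-1,12).round(1).tolist())
    np.save('kin2.npy',np.r_[b[1],b[2]])
E
python3 kin2.py
```

```text
3.7939595399962833 [0.285, 1.147, 163.941, 1.442, 563.704, 422.379, -1.733, -79.993, 0.877, 281.226, -79.997, -0.75, 0.258, -1.225, 302.882, 0.0, 0.0, -0.0, -0.0, 4.713] (-1, -1)
[[-0.1, -0.1, -0.1, -0.1, -0.0, -0.0, -0.0, 0.1, 0.1, 0.1, 0.2, 0.0], [0.2, -0.2, 0.3, 0.1, -0.0, 0.2, -0.0, -0.1, -0.2, 0.1, -0.2, 0.0], [-0.2, -0.1, -0.3, -0.0, -0.0, -0.2, -0.0, -0.0, -0.0, 0.1, 0.2, -0.0], [-0.1, 0.3, -0.0, 0.2, -0.1, 0.1, -0.1, -0.2, 0.0, 0.0, -0.1, 0.0], [-0.0, 0.3, 0.2, -0.0, 0.1, 0.2, -0.0, 0.0, 0.1, -0.2, -0.2, 0.1], [0.2, -0.2, -0.0, -0.1, 0.1, 0.1, 0.0, 0.0, -0.1, 0.1, -0.1, 0.1], [-0.1, -0.0, -0.3, -0.2, -0.1, -0.3, 0.0, -0.0, -0.3, 0.3, 0.2, -0.1], [0.0, 0.1, 0.2, -0.1, 0.1, 0.0, 0.0, 0.2, 0.1, -0.2, 0.0, -0.0]]
```

```bash
cat > ik.py <<'E'
from kin2 import *
kp=np.load('kin2.npy'); kp,SG=kp[:20],kp[20:]
lo=np.array([-3.14,-1.21,-1.07,-3.16,-2.99,-3.1]);hi=np.array([3.14,2.06,1.41,2.05,-.16,3.1])
def fk3(q): return fk2(q,kp,SG)
def iks(x,M,q0=None,n=60,seed=0,tol=2):
    rng=np.random.default_rng(seed); out=[]
    f=lambda q:np.r_[fk3(q)[0]-x,300*R.from_matrix(fk3(q)[1].T@M).as_rotvec()]
    st=[q0] if q0 is not None else [rng.uniform(lo,hi) for _ in range(n)]
    for q in st:
        s=least_squares(f,np.clip(q,lo+1e-4,hi-1e-4),bounds=(lo,hi),max_nfev=200)
        e=np.sqrt((s.fun**2).sum())
        if q0 is not None: return s.x,s.fun
        if e<tol and not any(np.abs(s.x-o).max()<.05 for o in out): out.append(s.x)
    return out
def toolM(flip=0):
    z=-KR[:,2]; x=-KR[:,1]*(1 if not flip else -1); return np.stack([x,np.cross(z,x),z],1)
E
python3 - <<'E'
from ik import *
for fl in (0,1):
  for d in (-2,45,100,200):
    print(fl,d,[o.round(2).tolist() for o in iks(G+KR[:,2]*d,toolM(fl))])
E
```

```text
0 -2 []
0 45 []
0 100 [[0.15, 0.16, -0.83, 1.34, -0.25, -1.73]]
0 200 [[0.41, -0.01, -0.72, 0.76, -0.54, -1.32]]
1 -2 []
1 45 []
1 100 [[0.14, 0.16, -0.83, 1.35, -0.24, 1.41]]
1 200 [[0.41, -0.01, -0.72, 0.76, -0.54, 1.83]]
```

Run:
```python
from ik import *
def M_(t,az,fl=0):
    K=(R.from_euler('z',np.radians(az))*R.from_euler('y',-np.radians(t))).as_matrix()
    z=-K[:,2]; x=-K[:,1]*(1-2*fl); return np.stack([x,np.cross(z,x),z],1)
for t in (36,33,30,27,24,20,15,10,0,45,55):
    M=M_(t,-17.3)
    print(t,[o.round(2).tolist() for o in iks(G-KR[:,2]*2,M,n=40)])
```

```text
36 []
33 []
30 []
27 [[0.05, 0.36, -0.75, 1.46, -0.16, -1.77]]
24 [[0.21, 0.38, -0.64, 0.85, -0.27, -1.3]]
20 [[0.26, 0.4, -0.49, 0.47, -0.42, -0.96]]
15 [[0.26, 0.43, -0.36, 0.26, -0.57, -0.76]]
10 [[0.24, 0.46, -0.25, 0.14, -0.72, -0.64]]
0 [[0.2, 0.53, -0.07, -0.0, -0.98, -0.51]]
45 []
55 []
```

```bash
cat >> ik.py <<'E'
def toolR(rho,tilt=33,fl=0):
    K=(R.from_euler('z',KY)*R.from_euler('y',-np.radians(tilt))*R.from_euler('x',np.radians(rho))).as_matrix()
    z=-K[:,2]; x=-K[:,1]*(1-2*fl); return np.stack([x,np.cross(z,x),z],1)
E
python3 - <<'E'
from ik import *
for rho in (-50,-40,-30,-20,-15,-10,10,15,20,30,40,50):
    M=toolR(rho)
    print(rho,M[:,2].round(2),[o.round(2).tolist() for o in iks(G-KR[:,2]*2,M,n=40)])
E
```

```text
-50 [ 0.11 -0.84 -0.54] [[0.44, 0.66, -0.47, 1.05, -1.18, -1.82]]
-40 [ 0.21 -0.74 -0.64] [[0.4, 0.58, -0.56, 1.13, -1.0, -1.84]]
-30 [ 0.3  -0.62 -0.73] [[0.34, 0.5, -0.64, 1.25, -0.8, -1.88]]
-20 [ 0.39 -0.48 -0.79] [[0.23, 0.43, -0.72, 1.43, -0.59, -1.94]]
-15 [ 0.43 -0.4  -0.81] [[0.16, 0.41, -0.75, 1.57, -0.48, -2.0]]
-10 [ 0.46 -0.33 -0.83] [[0.07, 0.38, -0.77, 1.75, -0.37, -2.09]]
10 [ 0.56  0.01 -0.83] []
15 [ 0.58  0.09 -0.81] []
20 [ 0.59  0.17 -0.79] [[0.14, 0.37, -0.36, -0.46, -0.21, 0.09]]
30 [ 0.6   0.34 -0.73] [[-0.06, 0.39, -0.21, -0.94, -0.48, 0.67]]
40 [ 0.59  0.49 -0.64] [[-0.2, 0.44, -0.15, -1.16, -0.71, 0.94]]
50 [ 0.56  0.63 -0.54] [[-0.3, 0.51, -0.11, -1.27, -0.93, 1.1]]
```

Run:
```python
from ik import *
s=read_state()
for rho in (-3,-5,-6,-7,-8,-10):
    print(rho,[o.round(3).tolist() for o in iks(G-KR[:,2]*2,toolR(rho),n=40)])
M=toolR(0); q=s['joints']
for w in (50,300,1000):
    f=lambda q:np.r_[fk3(q)[0]-(G-KR[:,2]*2),w*R.from_matrix(fk3(q)[1].T@M).as_rotvec()]
    r=least_squares(f,np.clip(q,lo+1e-4,hi-1e-4),bounds=(lo,hi)); print(w,r.x.round(3),r.fun[:3].round(1),np.degrees(r.fun[3:]/w).round(1))
# rocking/pull feasibility for rho
for rho in (-8,-10,-12,-15,-20):
    res=[]
    for dy,d in ((0,-2),(30,-6),(-30,-6),(0,30),(0,70),(0,100)):
        o=iks(G+KR[:,2]*d+KR[:,1]*dy,toolR(rho),n=25); res.append([o[0][3].round(2),o[0][4].round(2)] if o else None)
    print(rho,res)
```

```text
-3 []
-5 [[-0.059, 0.366, -0.768, 2.028, -0.242, -2.247]]
-6 [[-0.032, 0.369, -0.771, 1.962, -0.269, -2.208]]
-7 [[-0.005, 0.371, -0.773, 1.902, -0.295, -2.174]]
-8 [[0.019, 0.375, -0.773, 1.847, -0.32, -2.143]]
-10 [[0.065, 0.382, -0.769, 1.751, -0.369, -2.091]]
50 [-0.096  0.361 -0.756  2.05  -0.16  -2.234] [0.1 0.1 0.1] [ 1.9 -2.1 -0. ]
300 [-0.092  0.356 -0.753  2.05  -0.16  -2.236] [1.8 2.4 4.2] [ 1.5 -1.9 -0. ]
1000 [-0.072  0.345 -0.746  2.05  -0.16  -2.251] [ 6.6 15.4 15.1] [ 0.4 -1.1 -0. ]
-8 [[np.float64(1.85), np.float64(-0.32)], [np.float64(1.75), np.float64(-0.35)], [np.float64(2.0), np.float64(-0.28)], [np.float64(1.65), np.float64(-0.34)], [np.float64(1.39), np.float64(-0.4)], [np.float64(1.21), np.float64(-0.45)]]
-10 [[np.float64(1.75), np.float64(-0.37)], [np.float64(1.66), np.float64(-0.4)], [np.float64(1.89), np.float64(-0.33)], [np.float64(1.57), np.float64(-0.39)], [np.float64(1.35), np.float64(-0.45)], [np.float64(1.19), np.float64(-0.5)]]
-12 [[np.float64(1.67), np.float64(-0.42)], [np.float64(1.58), np.float64(-0.45)], [np.float64(1.8), np.float64(-0.38)], [np.float64(1.51), np.float64(-0.44)], [np.float64(1.31), np.float64(-0.49)], [np.float64(1.17), np.float64(-0.54)]]
-15 [[np.float64(1.57), np.float64(-0.48)], [np.float64(1.49), np.float64(-0.51)], [np.float64(1.68), np.float64(-0.45)], [np.float64(1.43), np.float64(-0.51)], [np.float64(1.26), np.float64(-0.56)], [np.float64(1.14), np.float64(-0.61)]]
-20 [[np.float64(1.43), np.float64(-0.59)], [np.float64(1.36), np.float64(-0.62)], [np.float64(1.53), np.float64(-0.56)], [np.float64(1.33), np.float64(-0.62)], [np.float64(1.2), np.float64(-0.67)], [np.float64(1.11), np.float64(-0.72)]]
```

```bash
cat > sim.py <<'E'
from ik import *
def call(q,rows,w):
    x0,M0=fk3(q)
    for r in rows:
        x,M=fk3(q); t=x0+M0@(np.array(r[:3])*1000); Mt=M0@E1('z',np.radians(r[3]))
        d=t-x; n=np.linalg.norm(d); t=x+d*min(1,62.5/max(n,1e-9))
        rv=R.from_matrix(M.T@Mt).as_rotvec(); a=np.linalg.norm(rv); Mt=M@R.from_rotvec(rv*min(1,np.radians(10.7)/max(a,1e-9))).as_matrix()
        f=lambda q:np.r_[fk3(q)[0]-t,w*R.from_matrix(fk3(q)[1].T@Mt).as_rotvec()]
        q=least_squares(f,np.clip(q,lo+1e-4,hi-1e-4),bounds=(lo,hi)).x
    return q
def rpt(q):
    x,M=fk3(q); print(q.round(3),x.round(0),M[:,2].round(3),'tilt',np.degrees(np.arccos(-M[2,2])).round(2))
E
python3 - <<'E'
from sim import *
q0=np.array([-0.062,1.121,1.407,0.071,-1.636,-0.22])
for w in (100,200,300,500,800):
    q=q0
    for k in range(3): q=call(q,[[-.03,-.3,-.1,0]]*2,w)
    print(w,end=' '); rpt(q)
E
```

```text
100 [-0.031  1.088  1.41   0.391 -0.719 -0.373] [1129. -253.  518.] [ 0.898 -0.278 -0.34 ] tilt 70.15
200 [-0.027  1.053  1.41   0.252 -1.049 -0.279] [1079. -245.  453.] [ 0.754 -0.237 -0.613] tilt 52.21
300 [-0.03   1.048  1.41   0.183 -1.285 -0.25 ] [1035. -238.  399.] [ 0.592 -0.192 -0.783] tilt 38.49
500 [-0.036  1.059  1.41   0.122 -1.512 -0.237] [ 985. -228.  345.] [ 0.392 -0.136 -0.91 ] tilt 24.49
800 [-0.039  1.068  1.41   0.095 -1.615 -0.236] [ 961. -224.  321.] [ 0.288 -0.106 -0.952] tilt 17.85
```

Run:
```python
from sim import *
q0=read_state()['joints']; K0=toolR(0)
def met(q): return np.degrees(R.from_matrix(K0.T@fk3(q)[1]).as_rotvec()).round(1)
print('now',met(q0)); rpt(q0)
w=580
# lift 60 along tool -z then go sideways left 150, then push in various directions repeatedly
for name,side in (('left',-.15),('right',.15),('mid',0)):
    qa=call(q0,[[0,0,-.06,0]]*2,w); qa=call(qa,[[side,0,0,0]]*4,w)
    print(name,met(qa),qa.round(2))
    for d in ([0,0,.3],[.3,0,0],[-.3,0,0],[0,.3,0],[0,-.3,0],[.2,0,.2],[-.2,0,.2],[0,.2,.2],[0,-.2,.2]):
        q=qa
        for k in range(4): q=call(q,[d+[0]]*2,w)
        print('   ',d,met(q),q.round(2),fk3(q)[0].round(0))
```

```text
now [-0.8  0.7 -0.2]
[-0.031  0.268 -0.804  1.84  -0.161 -2.071] [629. -20. 171.] [ 0.505 -0.171 -0.846] tilt 32.2
left [-0.8  0.7 -0.2] [ 0.5   0.28 -0.61  1.01 -0.48 -1.68]
    [0, 0, 0.3] [-3.1  3.  -0.2] [ 0.05  1.13 -0.08  2.05 -0.25 -2.37] [ 914.   58. -184.]
    [0.3, 0, 0] [-0.8  0.7 -0.2] [-0.34  0.16 -0.47 -0.03 -0.37  0.06] [ 494. -344.  227.]
    [-0.3, 0, 0] [-0.8  0.7 -0.2] [ 0.93  1.04  0.86  0.56 -1.25 -1.38] [795. 609. 214.]
    [0, 0.3, 0] [-2.2  3.3 -0.7] [ 1.06  0.53 -1.07  1.72 -0.54 -3.1 ] [319. 329. -20.]
    [0, -0.3, 0] [ 1.5  0.1 -0.2] [ 0.24  0.99  1.41  0.3  -1.47 -0.49] [1000.    6.  457.]
    [0.2, 0, 0.2] [-6.7  9.  -0.2] [-0.34  0.71 -0.47  2.05 -0.16 -2.03] [ 750. -225.    3.]
    [-0.2, 0, 0.2] [-0.8  0.7 -0.2] [ 0.64  1.19  0.4   0.86 -0.62 -1.62] [929. 410. -83.]
    [0, 0.2, 0.2] [-5.4 10.4 -0.3] [ 0.48  0.9  -0.72  2.05 -0.53 -2.89] [ 571.  240. -159.]
    [0, -0.2, 0.2] [-0.8  0.7 -0.2] [ 0.19  1.23  1.1   0.33 -0.97 -0.61] [1109.  -16.  109.]
right [-0.8  0.7 -0.2] [-0.06  0.1  -0.84  1.05 -0.16 -1.25]
    [0, 0, 0.3] [-8.9 -3.2  0. ] [-0.1   0
[... 966 characters left out ...]
2] [-0.67  0.29 -0.18 -0.33 -0.59  0.6 ] [ 448. -487.  228.]
    [-0.3, 0, 0] [-0.8  0.7 -0.2] [ 0.86  0.72  0.19  0.67 -0.92 -1.54] [750. 466. 216.]
    [0, 0.3, 0] [-5.5  3.1 -0.1] [ 0.46  0.38 -1.07  2.05 -0.41 -2.8 ] [444. 191.  36.]
    [0, -0.3, 0] [ 0.5  0.6 -0.2] [ 0.09  0.95  1.41  0.22 -1.49 -0.35] [ 980. -132.  473.]
    [0.2, 0, 0.2] [-6.8  1.2 -0. ] [-0.33  0.74 -0.17  0.05 -0.21 -0.02] [ 676. -402.   -1.]
    [-0.2, 0, 0.2] [-0.8  0.7 -0.2] [ 0.41  1.01 -0.1   1.5  -0.37 -2.13] [884. 267. -82.]
    [0, 0.2, 0.2] [-10.9  12.2  -0.3] [ 0.25  0.65 -0.91  2.05 -0.43 -2.66] [534. 105. -65.]
    [0, -0.2, 0.2] [-0.8  0.7 -0.2] [ 0.05  1.08  0.8   0.28 -0.78 -0.5 ] [1064. -159.  111.]
```

Run:
```python
from sim import *
s=read_state(); q0=s['joints']; K0=toolR(0); M0=R.from_quat(s['ee_rot']).as_matrix(); w=580
def met(q): return np.degrees(R.from_matrix(K0.T@fk3(q)[1]).as_rotvec()).round(1)
def go(q,x):  # go to world pos keeping orient
    r=(fk3(q)[1].T@(np.array(x)-fk3(q)[0]))/1000
    return call(q,[list(r)+[0]]*int(np.ceil(np.linalg.norm(r)*1000/60)+1),w)
for az in (-70,-90,-108,-120):
  for rad,z in ((850,400),(850,250)):
    a=np.radians(az); p=[rad*np.cos(a),rad*np.sin(a),z]
    q=go(q0,[545,5,301]); q=go(q,[300,-500,350]); q=go(q,p); print(az,z,met(q),q.round(2))
    out=fk3(q)[1].T@np.array([np.cos(a),np.sin(a),0.2])*.3
    for k in range(4):
        out=fk3(q)[1].T@np.array([np.cos(a),np.sin(a),0.3])*.3
        q=call(q,[list(out)+[0]]*2,w); print('  ',met(q),q.round(2),fk3(q)[0].round(0))
for p in ([120,370,400],[150,450,300],[100,300,300],[60,200,500]):
    q=go(q0,[545,5,301]); q=go(q,p); print('in',p,met(q),q.round(2),fk3(q)[0].round())
    for k in range(4):
        out=fk3(q)[1].T@np.array([-.31,-.95,0])*.3
        q=call(q,[list(out)+[0]]*2,w); print('  ',met(q),q.round(2),fk3(q)[0].round(0))
```

```text
-70 400 [-0.8  0.7 -0.2] [-1.18  0.61  0.8  -0.42 -1.38  0.88]
   [-0.1  1.7 -0.2] [-1.18  0.9   1.41 -0.41 -1.66  0.75] [ 327. -891.  424.]
   [ 1.6  3.9 -0.2] [-1.17  0.93  1.41 -0.4  -1.58  0.75] [ 346. -911.  409.]
   [ 3.3  6.2 -0.3] [-1.15  0.95  1.41 -0.38 -1.5   0.75] [ 363. -930.  397.]
   [ 5.   8.5 -0.3] [-1.14  0.97  1.41 -0.37 -1.43  0.74] [ 379. -948.  386.]
-70 250 [-0.8  0.7 -0.2] [-1.19  0.65  0.53 -0.47 -1.11  1.03]
   [-0.8  0.7 -0.2] [-1.19  0.9   1.09 -0.42 -1.39  0.89] [ 332. -911.  286.]
   [ 0.6  2.9 -0.2] [-1.18  1.05  1.41 -0.4  -1.49  0.81] [ 357. -956.  295.]
   [ 2.2  5.3 -0.2] [-1.16  1.06  1.41 -0.39 -1.43  0.8 ] [ 372. -969.  292.]
   [ 3.9  7.7 -0.3] [-1.15  1.08  1.41 -0.38 -1.36  0.79] [ 387. -982.  290.]
-90 400 [-0.8  0.7 -0.2] [-1.58  0.73  1.04 -0.53 -1.68  1.16]
   [-0.   3.  -0.2] [-1.57  0.91  1.41 -0.54 -1.79  1.05] [   8. -915.  406.]
   [ 0.9  5.6 -0.2] [-1.55  0.93  1.41 -0.53 -1.72  1.05] [  21. -940.  393.]
   [ 1.9  8.2 -0.3] [-1.53  0.95  1.41 -0.51 -1.64  1.05] [  32. -963.  381.]
   [ 2.9 10.9 -0.3] [-1.52  0.97  1.41 -0.5  -1.57  1
[... 2769 characters left out ...]
300. 300.]
   [-0.8  0.7 -0.2] [ 2.61 -0.38 -0.78  0.11 -1.72 -2.93] [ 61. 181. 300.]
   [-0.9  3.  -1.6] [ 2.81 -0.47 -0.77 -0.04 -1.83 -3.1 ] [ 48. 139. 299.]
   [-1.   5.5 -3.2] [ 2.83 -0.46 -0.76 -0.09 -1.84 -3.1 ] [ 42. 125. 295.]
   [-1.   8.1 -4.8] [ 2.84 -0.45 -0.75 -0.15 -1.83 -3.1 ] [ 32. 111. 288.]
in [60, 200, 500] [-0.8  0.7 -0.2] [ 2.52 -0.38 -0.33  0.19 -2.16 -2.77] [ 60. 200. 500.]
   [-0.9  2.4 -1.3] [ 2.8  -0.48 -0.29 -0.03 -2.32 -3.1 ] [ 44. 146. 499.]
   [-1.1  4.3 -2.6] [ 2.79 -0.48 -0.29 -0.07 -2.33 -3.1 ] [ 44. 137. 497.]
   [-1.3  6.1 -3.8] [ 2.78 -0.49 -0.28 -0.11 -2.33 -3.1 ] [ 44. 128. 493.]
   [-1.5  8.1 -5. ] [ 2.77 -0.5  -0.29 -0.15 -2.34 -3.1 ] [ 44. 118. 488.]
```

Run:
```python
from h import *
for p in ([-200,-900,400],[-200,-900,0],[0,-920,350],[0,-920,0],[0,-700,0],[-300,-700,0]): print(p,project('scene',[p]).round(0))
snap('scene','scene1.png')
```

```text
[-200, -900, 400] [[374. -98.]]
[-200, -900, 0] [[364.  18.]]
[0, -920, 350] [[320. -72.]]
[0, -920, 0] [[319.  30.]]
[0, -700, 0] [[353.  57.]]
[-300, -700, 0] [[416.  34.]]
```

View pics/scene1.png

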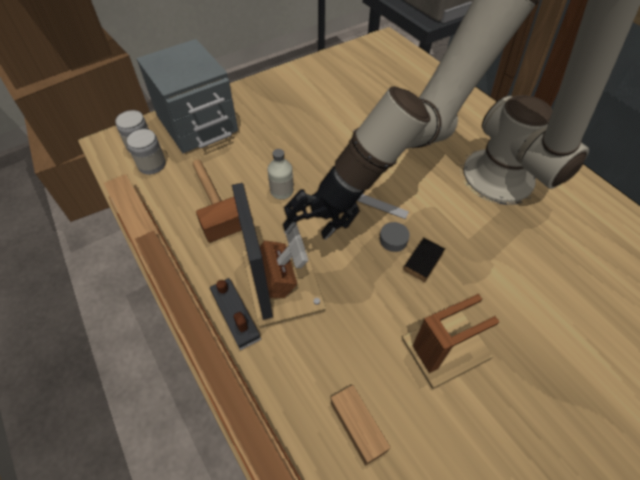

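```bash
cat >> h.py <<'E'
def ray(n,uv,z):
    c=calibration(n); K=np.array([[c['fx'],0,c['cx']],[0,c['fy'],c['cy']],[0,0,1]])
    u=cv2.undistortPoints(np.array([[uv]],float),K,c['D'])[0,0]
    d=R.from_quat(c['rotation']).as_matrix()@np.array([u[0],-u[1],-1.]); p=c['position']
    return (p+d*(z-p[2])/d[2]).round(0)
E
python3 - <<'E'
from h import *
for uv in ((280,55),(360,20),(320,48),(300,60)): print(uv,ray('scene',uv,-750),ray('scene',uv,0))
for uv in ((380,30),(85,140),(640,190)): print('table',uv,ray('scene',uv,0))
print('cab top view',ray('top',(565,170),0),ray('top',(590,158),200),ray('top',(640,260),0)); print(ray('scene',(235,80),200),ray('scene',(240,130),0))
E
python3 - <<'E'
import cv2
a=cv2.imread('pics/scene0.png'); cv2.imwrite('pics/sc_far.png',cv2.resize(a[0:160,100:500],None,fx=2,fy=2))
E
```

```text
(280, 55) [ -367. -1940.  -750.] [ 215. -850.    0.]
(360, 20) [-1095. -2026.  -750.] [-179. -897.    0.]
(320, 48) [ -638. -1867.  -750.] [  68. -811.    0.]
(300, 60) [ -447. -1818.  -750.] [ 172. -784.    0.]
table (380, 30) [-199. -794.    0.]
table (85, 140) [ 932. -782.    0.]
table (640, 190) [-304.  263.    0.]
cab top view [ 744. -570.    0.] [ 705. -536.  200.] [ 526. -719.    0.]
[ 529. -522.  200.] [ 523. -564.    0.]
```

View pics/sc_far.png

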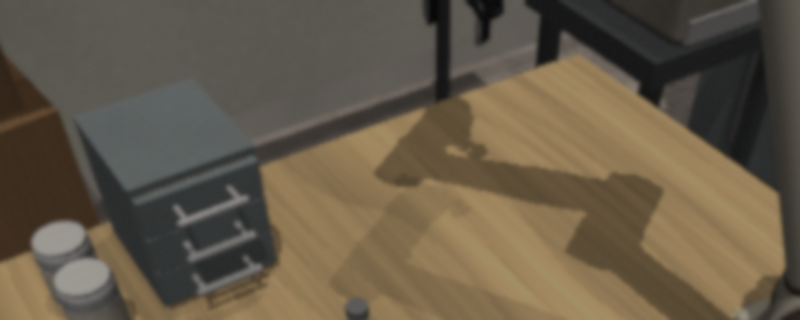

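```bash
cat > seq.py <<'E'
from sim import *
K0=toolR(0); w=580
def met(q): return np.degrees(R.from_matrix(K0.T@fk3(q)[1]).as_rotvec()).round(1)
def go(q,x):
    r=(fk3(q)[1].T@(np.array(x)-fk3(q)[0]))/1000
    return call(q,[list(r)+[0]]*int(np.ceil(np.linalg.norm(r)*1000/60)+1),w)
E
python3 - <<'E'
from seq import *
q0=read_state()['joints']
for p in ([450,-150,250],[400,-150,250],[350,-150,250],[400,-100,200],[400,-200,200],[350,-200,300],[450,-200,150]):
    q=go(q0,[545,5,301]); q=go(q,p); print(p,met(q),q.round(2))
    for k in range(2):
        out=fk3(q)[1].T@np.array([-1,0,-.3])*.3
        q=call(q,[list(out)+[0]]*2,w); print('  ',met(q),q.round(2),fk3(q)[0].round(0))
E
```

```text
[450, -150, 250] [-0.8  0.7 -0.2] [ 0.05 -0.12 -0.93  0.74 -0.29 -1.02]
   [-2.1 -0.1 -0.2] [ 0.09 -0.33 -1.07  0.56 -0.38 -0.87] [ 336. -160.  233.]
   [-3.  -1.4 -0.1] [ 0.01 -0.56 -1.07  0.25 -0.57 -0.48] [ 225. -189.  225.]
[400, -150, 250] [-0.8  0.7 -0.2] [ 0.08 -0.22 -1.    0.69 -0.34 -0.99]
   [-2.1 -0.3 -0.2] [ 0.13 -0.46 -1.07  0.45 -0.5  -0.77] [ 290. -167.  242.]
   [-2.6 -1.4 -0.1] [-0.04 -0.69 -1.07  0.17 -0.68 -0.36] [ 174. -195.  225.]
[350, -150, 250] [-0.8  0.7 -0.2] [ 0.13 -0.34 -1.06  0.63 -0.41 -0.96]
   [-2.  -0.5 -0.2] [ 0.14 -0.61 -1.07  0.37 -0.64 -0.69] [ 242. -176.  248.]
   [-2.1 -1.  -0.2] [-0.11 -0.82 -1.07  0.11 -0.79 -0.24] [ 123. -196.  219.]
[400, -100, 200] [-2.6  0.3 -0.2] [ 0.15 -0.18 -1.07  0.88 -0.3  -1.26]
   [-4.7 -0.6 -0.1] [ 0.31 -0.43 -1.07  0.51 -0.57 -0.99] [ 314. -124.  238.]
   [-6.2 -1.8 -0.1] [ 0.35 -0.73 -1.07  0.34 -0.86 -0.82] [ 213. -157.  241.]
[400, -200, 200] [-1.7  0.3 -0.2] [-0.12 -0.11 -1.02  0.68 -0.16 -0.83]
   [-2.3 -0.8 -0.2] [-0.15 -0.28 -1.07  0.25 -0.26 -0.36] [ 281. -218.  191.]
   [-2.3 -0.8 -0.2] [-0.43 -0.39 -1.05 -0.21 -0.39  0.31] [ 161. -222.  156.]
[350, -200, 300] [-0.8  0.7 -0.2] [-0.   -0.34 -0.84  0.32 -0.56 -0.53]
   [-0.8  0.7 -0.2] [ 0.01 -0.6  -1.01  0.29 -0.64 -0.5 ] [ 230. -200.  264.]
   [-0.8  0.6 -0.2] [-0.11 -0.88 -1.07  0.15 -0.83 -0.26] [ 110. -203.  228.]
[450, -200, 150] [-4.  -1.4 -0.1] [-0.11  0.04 -0.88  0.45 -0.16 -0.61]
   [-4.5 -2.  -0.1] [-0.16 -0.1  -1.02  0.21 -0.16 -0.33] [ 329. -221.  162.]
   [-4.5 -2.  -0.1] [-0.32 -0.21 -1.07 -0.2  -0.22  0.21] [ 209. -222.  126.]
```

Run:
```python
from seq import *
q0=read_state()['joints']
res=[]
for x in (400,475,550,625,700):
  for y in (-100,0,75,150):
    for z in (150,220,300):
      qa=go(go(q0,[545,5,301]),[x,y,z])
      for d in ([0,.3,0],[0,.2,.2],[0,.3,.1],[0,.1,.3],[.2,.1,.1],[.2,.2,.1],[-.1,.2,.1],[0,0,.3],[.1,.1,.3]):
        q=qa; tr=[]
        for k in range(3):
            q=call(q,[d+[0]]*2,w); m=met(q); X=fk3(q)[0]
            if X[2]<70 or not(-160<X[1]<230) : break
            res.append((m[1]-0.7*abs(m[0]+.8),k,[x,y,z],d,m.tolist(),X.round(0).tolist(),q.round(2).tolist()))
res.sort(key=lambda r:-r[0])
for r in res[:12]: print(r)
```

```text
(np.float64(5.0), 2, [550, 75, 220], [0.2, 0.1, 0.1], [-6.8, 9.2, -0.2], [462.0, -129.0, 137.0], [-0.34, 0.11, -1.07, 2.05, -0.16, -2.02])
(np.float64(4.540000000000001), 2, [550, 0, 220], [0.2, 0.2, 0.1], [-7.6, 9.3, -0.1], [461.0, -131.0, 130.0], [-0.35, 0.13, -1.07, 2.05, -0.16, -2.02])
(np.float64(4.5), 2, [625, 75, 220], [0.2, 0.1, 0.1], [-6.8, 8.7, -0.2], [517.0, -138.0, 126.0], [-0.32, 0.22, -0.97, 2.05, -0.16, -2.04])
(np.float64(4.37), 1, [475, 0, 150], [0.2, 0.1, 0.1], [-6.7, 8.5, -0.2], [465.0, -116.0, 136.0], [-0.32, 0.11, -1.07, 2.05, -0.16, -2.05])
(np.float64(4.37), 2, [550, 150, 300], [0.2, 0.1, 0.1], [-3.7, 6.4, -0.2], [473.0, -81.0, 157.0], [-0.24, 0.07, -1.07, 2.05, -0.16, -2.11])
(np.float64(4.3), 2, [625, 0, 220], [0.2, 0.2, 0.1], [-7.8, 9.2, -0.1], [461.0, -130.0, 129.0], [-0.35, 0.13, -1.07, 2.05, -0.16, -2.02])
(np.float64(4.18), 2, [700, 75, 220], [0.2, 0.1, 0.1], [-6.4, 8.1, -0.2], [598.0, -150.0, 104.0], [-0.3, 0.36, -0.82, 2.05, -0.16, -2.06])
(np.float64(4.050000000000001), 1, [700, -100, 300], [0, 0.1, 0.3], [-1.3, 4.4, -0.2], [769.0, -103.0, 79.0], [-0.18, 0.59, -0.51, 2.05, -0.16, -2.16])
(np.float64(4.0), 1, [550, 0, 150], [0.2, 0.1, 0.1], [-6.8, 8.2, -0.2], [484.0, -117.0, 132.0], [-0.31, 0.15, -1.04, 2.05, -0.16, -2.06])
(np.float64(3.93), 2, [625, 150, 300], [0.2, 0.1, 0.1], [-3.9, 6.1, -0.2], [502.0, -83.0, 152.0], [-0.23, 0.12, -1.02, 2.05, -0.16, -2.12])
(np.float64(3.8999999999999995), 0, [625, -100, 220], [0, 0.1, 0.3], [-1.8, 4.6, -0.2], [665.0, -89.0, 128.0], [-0.18, 0.39, -0.72, 2.05, -0.16, -2.16])
(np.float64(3.81), 0, [550, -100, 220], [0, 0.1, 0.3], [-2.5, 5.0, -0.2], [591.0, -82.0, 147.0], [-0.19, 0.26, -0.86, 2.05, -0.16, -2.15])
```

Run:
```python
from seq import *
q0=read_state()['joints']
q=call(q0,[[0,0,-.06,0]],w); q=go(q,[550,75,220]); rpt(q)
for k in range(3): q=call(q,[[.2,.1,.1,0]]*2,w); print(met(q)); rpt(q)
q1=q
for az in (-17,-30,-45):
    a=np.radians(az); q=go(go(q1,[500,-150,350]),[850*np.cos(a),850*np.sin(a),400]); print(az,met(q)); rpt(q)
    for k in range(4):
        out=fk3(q)[1].T@np.array([np.cos(a),np.sin(a),0.5])*.3
        q=call(q,[list(out)+[0]]*2,w); print('  ',met(q),fk3(q)[0].round(),q.round(2))
```

```text
[ 0.442  0.11  -0.859  1.16  -0.415 -1.787] [550.  75. 220.] [ 0.506 -0.17  -0.846] tilt 32.25
[-1.9  1.9 -0.2]
[-0.089  0.094 -1.024  2.05  -0.16  -2.236] [506. -11. 166.] [ 0.484 -0.185 -0.856] tilt 31.18
[-4.3  5.6 -0.2]
[-0.209  0.083 -1.07   2.05  -0.16  -2.138] [476. -66. 151.] [ 0.428 -0.235 -0.873] tilt 29.23
[-6.8  9.2 -0.2]
[-0.343  0.112 -1.07   2.05  -0.16  -2.024] [ 462. -129.  137.] [ 0.368 -0.282 -0.886] tilt 27.63
-17 [-6.8  9.2 -0.2]
[-0.024  0.536  0.425  0.314 -1.081 -0.416] [ 813. -249.  400.] [ 0.368 -0.282 -0.886] tilt 27.63
   [-6.7  9.2 -0.2] [ 919. -281.  455.] [-0.06  0.96  1.41  0.26 -1.61 -0.22]
   [-3.8  9.2 -0.5] [ 935. -290.  453.] [-0.06  0.97  1.41  0.27 -1.55 -0.22]
   [-1.   9.2 -0.7] [ 951. -298.  452.] [-0.07  0.99  1.41  0.28 -1.48 -0.22]
   [ 1.9  9.3 -0.9] [ 967. -306.  452.] [-0.07  1.    1.41  0.29 -1.42 -0.22]
-30 [-6.8  9.2 -0.2]
[-0.281  0.519  0.44   0.196 -1.046 -0.124] [ 736. -425.  400.] [ 0.368 -0.282 -0.886] tilt 27.63
   [-6.8  9.2 -0.2] [ 833. -481.  456.] [-0.31  0.89  1.3   0.16 -1.52 -0.  ]
   [-4.   9.8 -0.5] [ 852. -493.  456.] [-0.32  0.95  1.41  0.17 -1.52  0.01]
   [-1.2 10.5 -0.8] [ 867. -502.  454.] [-0.32  0.97  1.41  0.18 -1.46  0.01]
   [ 1.6 11.2 -1. ] [ 881. -512.  454.] [-0.32  0.98  1.41  0.19 -1.4   0.  ]
-45 [-6.8  9.2 -0.2]
[-0.586  0.519  0.501  0.035 -1.071  0.231] [ 601. -601.  400.] [ 0.368 -0.282 -0.886] tilt 27.63
   [-6.8  9.2 -0.2] [ 680. -680.  456.] [-0.61  0.89  1.35  0.02 -1.55  0.27]
   [-4.2 10.5 -0.5] [ 696. -693.  455.] [-0.61  0.93  1.41  0.03 -1.52  0.27]
   [-1.7 11.9 -0.8] [ 710. -704.  454.] [-0.61  0.94  1.41  0.04 -1.46  0.27]
   [ 0.9 13.2 -1.1] [ 724. -715.  453.] [-0.61  0.96  1.41  0.05 -1.4   0.26]
```

Run:
```python
from h import *
print('glue',ray('top',(460,243),140),ray('scene',(280,153),140),'tape',ray('top',(323,321),30),'sander',ray('top',(282,330),26),'sq',ray('top',(400,330),18),'mallet',ray('top',(437,178),64))
```

```text
glue [ 544. -279.  140.] [ 541. -277.  140.] tape [392.   9.  30.] sander [374. 101.  26.] sq [ 371. -163.   18.] mallet [ 710. -254.   64.]
```

Run:
```python
from h import *
print(totool([550,75,220]))
```

```text
[-66.1  62.3 -96.8]
```

Emit:
{"fn": "jog_arm", "kwargs": {
  "increments": [
    [0,0,-0.05,0],
    [-0.033,0.03,-0.075,0],
    [-0.066,0.062,-0.097,0],
    [-0.066,0.062,-0.097,0]
  ]
}}

```text
clock: 8.18
position: [548.5, 79.7, 222.7]
ee_rot: [-0.572, 0.771, -0.227, 0.163]
contact_force: [-0.1, -0.4, 0.7]
gripper_width: 85.5
```

Emit:
{"fn": "jog_arm", "kwargs": {
  "increments": [
    [0.2,0.1,0.1,0],
    [0.2,0.1,0.1,0]
  ]
}}

```text
clock: 8.43
position: [546.2, 28.3, 202.0]
ee_rot: [-0.569, 0.768, -0.24, 0.172]
contact_force: [1.5, -0.5, 0.8]
gripper_width: 85.4
```

```bash
cat > m.py <<'E'
from seq import *
s=read_state(); M=R.from_quat(s['ee_rot']).as_matrix()
print(s['clock'],s['position'].round(0),'q',s['joints'].round(3),'met',np.degrees(R.from_matrix(K0.T@M).as_rotvec()).round(2),'F',s['contact_force'].round(1),'w',round(s['gripper_width'],1))
E
python3 m.py
```

```text
8.425 [546.  28. 202.] q [ 0.135  0.1   -0.955  1.714 -0.248 -2.08 ] met [ 1.32  0.3  -0.41] F [ 1.5 -0.5  0.8] w 85.4
```

Emit:
{"fn": "jog_arm", "kwargs": {
  "increments": [
    [0.15,0.1,0.1,0],
    [0.15,0.1,0.1,0],
    [0.15,0.1,0.1,0]
  ]
}}

```text
clock: 8.8
position: [506.5, -41.5, 168.1]
ee_rot: [-0.565, 0.779, -0.236, 0.135]
contact_force: [0.3, 1.0, 0.1]
gripper_width: 85.2
```

```bash
python3 m.py
```

```text
8.8 [507. -41. 168.] q [-0.148  0.093 -1.02   2.05  -0.161 -2.184] met [-1.7   3.63 -0.25] F [0.3 1.  0.1] w 85.2
```

Emit:
{"fn": "jog_arm", "kwargs": {
  "increments": [
    [0.15,0.06,0.06,0],
    [0.15,0.06,0.06,0]
  ]
}}

```text
clock: 9.05
position: [472.8, -99.2, 157.9]
ee_rot: [-0.56, 0.787, -0.24, 0.099]
contact_force: [1.1, 0.9, -0.7]
gripper_width: 85.6
```

```bash
python3 m.py; python3 -c "
from h import *
print(read_state()['joints'])"
```

```text
9.05 [473. -99. 158.] q [-0.277  0.073 -1.065  2.051 -0.161 -2.076] met [-3.73  7.46 -0.32] F [ 1.1  0.9 -0.7] w 85.6
[-0.27710813  0.07282527 -1.06481787  2.05050947 -0.16073287 -2.07638519]
```

Run:
```python
from h import *
print(totool([480,-120,300]),totool([700,-450,420]),totool([800,-515,450]))
```

```text
[  32.9  -80.8 -114.3] [ 274.9 -408.   -36.3] [ 303.2 -522.8   -2.4]
```

Emit:
{"fn": "jog_arm", "kwargs": {
  "increments": [
    [0.01,-0.03,-0.05,0],
    [0.03,-0.07,-0.095,0],
    [0.06,-0.12,-0.1,0],
    [0.095,-0.165,-0.09,0],
    [0.13,-0.21,-0.08,0],
    [0.165,-0.26,-0.07,0],
    [0.2,-0.305,-0.06,0],
    [0.235,-0.355,-0.05,0],
    [0.27,-0.41,-0.04,0],
    [0.285,-0.46,-0.02,0]
  ]
}}

```text
clock: 10.3
position: [703.5, -430.8, 416.6]
ee_rot: [-0.56, 0.786, -0.241, 0.1]
contact_force: [1.0, 0.4, 0.9]
gripper_width: 85.5
```

```bash
python3 m.py
python3 - <<'E'
from h import *
s=read_state();M=R.from_quat(s['ee_rot']).as_matrix()
for az in (-30,-40):
    a=np.radians(az); print((M.T@np.array([np.cos(a),np.sin(a),.5])*.3).round(3))
E
```

```text
10.3 [ 704. -431.  417.] q [-0.314  0.444  0.36   0.147 -0.977 -0.068] met [-3.56  7.33 -0.44] F [1.  0.4 0.9] w 85.5
[ 0.065 -0.328  0.022]
[ 0.115 -0.314  0.02 ]
```

Emit:
{"fn": "jog_arm", "kwargs": {
  "increments": [
    [0.1,-0.33,0.02,0],
    [0.1,-0.33,0.02,0],
    [0.1,-0.33,0.02,0],
    [0.1,-0.33,0.02,0],
    [0.1,-0.33,0.02,0]
  ]
}}

```text
clock: 10.92
position: [830.6, -524.4, 469.0]
ee_rot: [-0.56, 0.782, -0.254, 0.104]
contact_force: [1.1, 1.4, -1.7]
gripper_width: 85.2
```

```bash
python3 m.py
```

```text
10.925 [ 831. -524.  469.] q [-0.372  0.924  1.397  0.099 -1.497  0.065] met [-2.07  7.72 -0.79] F [ 1.1  1.4 -1.7] w 85.2
```

Emit:
{"fn": "jog_arm", "kwargs": {
  "increments": [
    [0.1,-0.33,0.02,0.4],
    [0.1,-0.33,0.02,0.4]
  ]
}}

```text
clock: 11.18
position: [836.3, -536.4, 480.1]
ee_rot: [-0.553, 0.778, -0.278, 0.114]
contact_force: [-1.0, 0.8, -0.0]
gripper_width: 85.9
```

```bash
python3 m.py
```

```text
11.175 [ 836. -536.  480.] q [-0.38   0.926  1.408  0.106 -1.452  0.064] met [ 0.93  8.53 -0.63] F [-1.   0.8 -0. ] w 85.9
```

Run:
```python
from ik import *
s=read_state(); M=R.from_quat(s['ee_rot']).as_matrix()@E1('z',np.radians(.6))
K0=toolR(0); print(np.degrees(R.from_matrix(K0.T@M).as_rotvec()))
for dy,d in ((0,-2),(30,-6),(-30,-6),(0,30),(0,70),(0,130),(0,180)):
    print(dy,d,[o.round(3).tolist() for o in iks(G+KR[:,2]*d+KR[:,1]*dy,M,n=25)])
print(totool(G+KR[:,2]*180),totool([640,-200,480]))
```

```text
[ 0.97041253  8.52069527 -0.02709798]
0 -2 [[0.011, 0.376, -0.776, 1.901, -0.335, -2.188]]
30 -6 [[0.091, 0.4, -0.753, 1.803, -0.367, -2.163]]
-30 -6 [[-0.089, 0.371, -0.784, 2.047, -0.299, -2.247]]
0 30 [[0.078, 0.315, -0.799, 1.717, -0.354, -2.058]]
0 70 [[0.179, 0.242, -0.807, 1.462, -0.4, -1.88]]
0 130 [[0.325, 0.139, -0.779, 1.128, -0.514, -1.644]]
0 180 [[0.424, 0.057, -0.737, 0.938, -0.634, -1.508]]
[-419.6  458.  -139.1] [-239.   235.5 -197.8]
```

Emit:
{"fn": "jog_arm", "kwargs": {
  "increments": [
    [-0.04,0.04,-0.025,0],
    [-0.08,0.08,-0.05,0],
    [-0.12,0.12,-0.075,0],
    [-0.16,0.165,-0.1,0],
    [-0.2,0.21,-0.12,0],
    [-0.24,0.255,-0.14,0],
    [-0.285,0.3,-0.15,0],
    [-0.33,0.345,-0.15,0],
    [-0.37,0.395,-0.145,0.6],
    [-0.41,0.44,-0.14,0.6]
  ]
}}

```text
clock: 12.42
position: [589.0, -57.9, 334.3]
ee_rot: [-0.547, 0.78, -0.278, 0.121]
contact_force: [0.9, -0.5, 0.2]
gripper_width: 85.5
```

```bash
python3 m.py
python3 - <<'E'
from h import *
for d in (100,50,-2): print(totool(G+KR[:,2]*d))
E
```

```text
12.425 [589. -58. 334.] q [ 0.309  0.055 -0.588  0.799 -0.657 -1.238] met [1.52 8.13 0.17] F [ 0.9 -0.5  0.2] w 85.5
[-59.4  70.1  86.2]
[-66.5  71.4 135.7]
[-73.8  72.8 187.1]
```

Emit:
{"fn": "jog_arm", "kwargs": {
  "increments": [
    [-0.035,0.04,0.02,0],
    [-0.058,0.068,0.055,0],
    [-0.06,0.07,0.095,-0.2],
    [-0.065,0.071,0.126,-0.2],
    [-0.065,0.071,0.126,-0.2]
  ]
}}

```text
clock: 13.05
position: [621.5, -19.7, 185.7]
ee_rot: [-0.548, 0.779, -0.28, 0.122]
contact_force: [-0.1, -0.6, 0.1]
gripper_width: 85.7
```

```bash
python3 m.py
python3 - <<'E'
from h import *
s=read_state(); im=snap('wrist','w3.png')
P=(s['position'],s['ee_rot'])
for d in (20,-2): print(totool(G+KR[:,2]*d))
for c in ([-8,50,15],[8,50,15],[-8,-50,15],[8,-50,15]): print(c,project('wrist',[G+KR@np.array(c)],P)[0].round(1))
E
```

```text
13.05 [622. -20. 186.] q [ 0.129  0.257 -0.812  1.586 -0.372 -1.964] met [1.7  8.1  0.09] F [-0.1 -0.6  0.1] w 85.7
[-6.1  4.7 40.7]
[-9.1  5.4 62.4]
[-8, 50, 15] [342.7 406.7]
[8, 50, 15] [309.  406.2]
[-8, -50, 15] [345.6 194.3]
[8, -50, 15] [308.4 194.2]
```

View pics/w3.png

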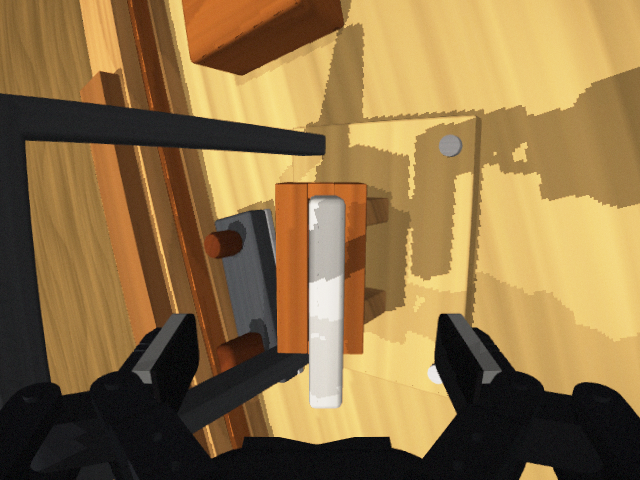

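Emit:
{"fn": "jog_arm", "kwargs": {
  "increments": [
    [-0.004,0.004,0.025,0],
    [-0.008,0.005,0.045,0],
    [-0.009,0.0054,0.058,0],
    [-0.009,0.0054,0.0625,0],
    [-0.009,0.0054,0.0625,0]
  ]
}}

```text
clock: 13.72
position: [652.4, -28.3, 134.0]
ee_rot: [-0.547, 0.779, -0.281, 0.124]
contact_force: [-0.2, 0.1, 1.1]
gripper_width: 85.7
```

```bash
python3 m.py
python3 - <<'E'
from h import *
s=read_state(); M=R.from_quat(s['ee_rot']).as_matrix()
print(totool(G+2*M[:,2]))
E
```

```text
13.725 [652. -28. 134.] q [-0.015  0.372 -0.778  1.984 -0.327 -2.25 ] met [1.96 8.01 0.17] F [-0.2  0.1  1.1] w 85.7
[0.5 1.8 1.4]
```

Emit:
{"fn": "jog_arm", "kwargs": {
  "increments": [
    [0.0005,0.0015,0.0015,0],
    [0.0005,0.0015,0.0015,0],
    [0.0005,0.0015,0.0015,0],
    [0.0005,0.0015,0.0015,0]
  ],
  "hand": -1
}}

```text
clock: 14.22
position: [652.2, -29.0, 132.6]
ee_rot: [-0.547, 0.779, -0.281, 0.124]
contact_force: [1.2, -0.8, 0.1]
gripper_width: 15.1
```

```bash
python3 m.py
python3 - <<'E'
from seq import *
q=read_state()['joints']; x0=fk3(q)[0]
for dy,dz in ((0,0),(-10,0),(-15,-1),(-20,-2),(-25,-3),(-30,-5),(25,-3),(30,-5)):
    r,f=iks(x0+KR[:,1]*dy+KR[:,2]*dz,fk3(q)[1],q0=q); print(dy,r.round(3),np.abs(f).max().round(2))
E
```

```text
14.225 [652. -29. 133.] q [-0.021  0.374 -0.779  2.002 -0.327 -2.263] met [2.04 8.03 0.18] F [ 1.2 -0.8  0.1] w 15.1
0 [-0.021  0.374 -0.779  2.002 -0.327 -2.263] 0.0
-10 [-0.052  0.369 -0.782  2.045 -0.315 -2.278] 0.0
-15 [-0.063  0.369 -0.783  2.05  -0.311 -2.275] 0.76
-20 [-0.071  0.368 -0.783  2.05  -0.308 -2.268] 1.7
-25 [-0.08   0.368 -0.783  2.05  -0.305 -2.261] 2.65
-30 [-0.088  0.37  -0.783  2.05  -0.302 -2.254] 3.78
25 [ 0.049  0.392 -0.763  1.915 -0.354 -2.238] 0.0
30 [ 0.06   0.399 -0.758  1.904 -0.359 -2.238] 0.0
```

```bash
cat > rock.py <<'E'
from h import *
import sys
M=R.from_quat(read_state()['ee_rot']).as_matrix()
th0=float(sys.argv[1])
for t in map(float,sys.argv[2:]):
    a,b=np.radians(t),np.radians(th0)
    d=KR@np.array([0,97*(np.sin(a)-np.sin(b)),97*(np.cos(a)-np.cos(b))])
    print(t,(M.T@d/1000).round(4))
E
python3 rock.py 0 4 8 12 15 17
```

```text
4.0 [-0.0067  0.     -0.0007]
8.0 [-0.0135  0.     -0.001 ]
12.0 [-0.0203  0.0001 -0.0007]
15.0 [-0.0253  0.0001 -0.0002]
17.0 [-0.0287  0.0002  0.0002]
```

Emit:
{"fn": "jog_arm", "kwargs": {
  "increments": [
    [-0.0035,0,-0.0004,0],
    [-0.0067,0,-0.0007,0],
    [-0.01,0,-0.0009,0],
    [-0.0135,0,-0.001,0],
    [-0.017,0,-0.0009,0],
    [-0.0203,0.0001,-0.0007,0],
    [-0.0203,0.0001,-0.0007,0]
  ]
}}

```text
clock: 15.1
position: [657.5, -15.9, 131.5]
ee_rot: [-0.542, 0.781, -0.286, 0.121]
contact_force: [-10.2, -10.3, 8.2]
gripper_width: 15.3
```

```bash
python3 m.py; python3 -c "
from h import *
s=read_state(); print((KR.T@(s['position']-np.array([652.2,-29,132.6]))).round(1),'Fkey',(KR.T@s['contact_force']).round(1),'T',s['wrist_torque'].round(2)); snap('wrist','w4.png')"
```

```text
15.1 [657. -16. 131.] q [ 0.033  0.386 -0.771  1.924 -0.361 -2.242] met [2.25 8.74 0.56] F [-10.2 -10.3   8.2] w 15.3
[ 0.4 14.  -1.6] Fkey [ -1.1 -12.9  10.5] T [-3.01  2.67 -2.8 ]
```

View pics/w4.png

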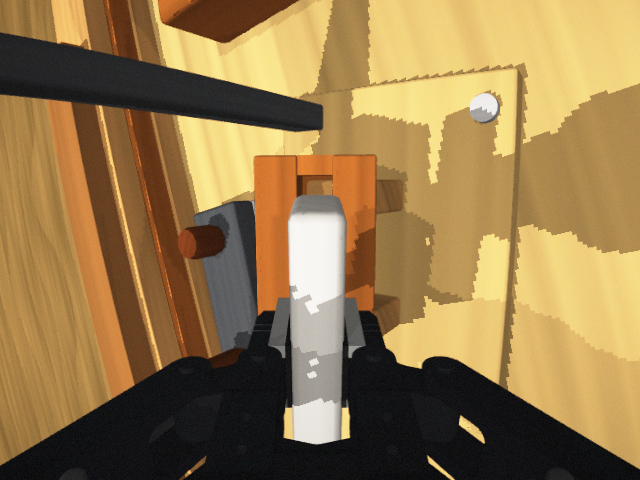

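```bash
python3 rock.py 8.3 11 14 16 19 21
```

```text
11.0 [-0.0046  0.0001  0.0001]
14.0 [-0.0096  0.0001  0.0004]
16.0 [-0.013   0.0002  0.0008]
19.0 [-0.018   0.0003  0.0015]
21.0 [-0.0213  0.0004  0.0022]
```

Emit:
{"fn": "jog_arm", "kwargs": {
  "increments": [
    [-0.006,0,0,0],
    [-0.01,0,0,0],
    [-0.014,0,0.0003,0],
    [-0.018,0,0.0008,0],
    [-0.018,0,0.0008,0]
  ]
}}

```text
clock: 15.78
position: [662.6, -5.5, 129.3]
ee_rot: [-0.538, 0.783, -0.29, 0.118]
contact_force: [-11.9, -10.7, 8.8]
gripper_width: 15.5
```

```bash
cat > k.py <<'E'
from h import *
s=read_state(); print(s['clock'],'key-frame pos rel',(KR.T@(s['position']-np.array([652.2,-29,132.6]))).round(1),'Fkey',(KR.T@s['contact_force']).round(1),'T',s['wrist_torque'].round(2),'q',s['joints'].round(3),'w',round(s['gripper_width'],1))
M=R.from_quat(s['ee_rot']).as_matrix(); K0=KR@np.diag([-1,-1,1]); 
print('met',np.degrees(R.from_matrix(np.stack([-KR[:,1],-KR[:,0],-KR[:,2]],1).T@M).as_rotvec()).round(2))
E
python3 k.py
```

```text
15.775 key-frame pos rel [ 0.6 25.6 -4.4] Fkey [ -2.1 -13.7  11.9] T [-2.78  2.79 -2.88] q [ 0.076  0.4   -0.761  1.866 -0.389 -2.229] w 15.5
met [2.41 9.43 0.9 ]
```

Run:
```python
from h import *
im=snap('scene','s5.png'); t=snap('top','t5.png'); snap('wrist','w5.png')
a=cv2.imread('pics/s5.png')[200:310,230:340]; b=cv2.imread('pics/t5.png')[150:220,300:390]
cv2.imwrite('pics/c5.png',np.hstack([cv2.resize(a,(400,400),interpolation=cv2.INTER_CUBIC),cv2.resize(b,(400,311),interpolation=cv2.INTER_CUBIC)[:400] if False else cv2.copyMakeBorder(cv2.resize(b,(400,311),interpolation=cv2.INTER_CUBIC),0,89,0,0,cv2.BORDER_CONSTANT)]))
```

```text
(no output)
```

View pics/c5.png

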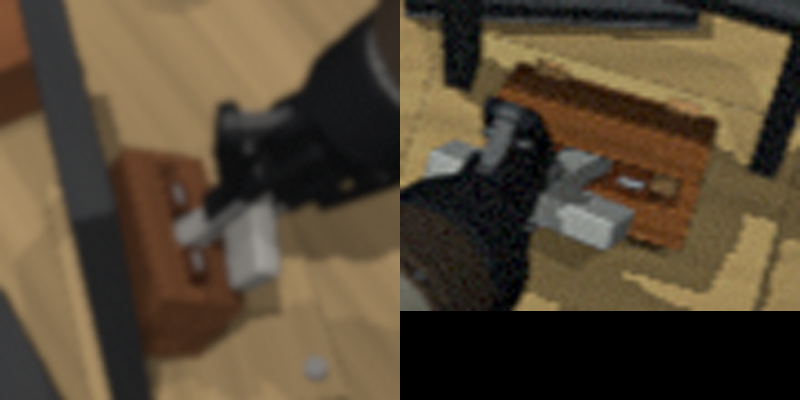

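View pics/w5.png

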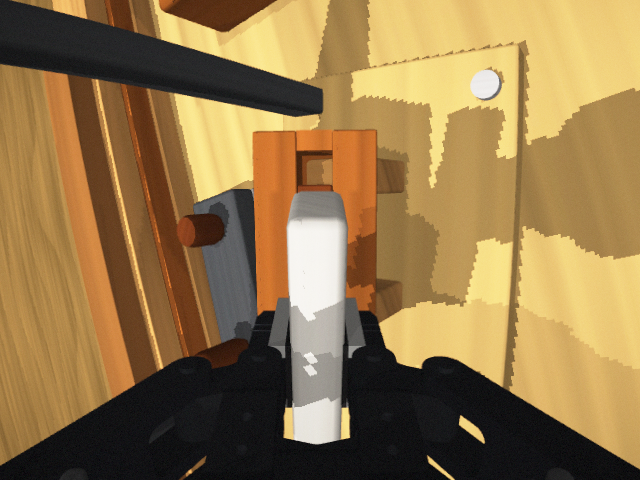

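```bash
python3 rock.py 15.3 10 5 0 -5 -8
```

```text
10.0 [ 0.009  -0.0002 -0.0005]
5.0 [ 0.0174 -0.0003 -0.0002]
0.0 [ 0.0258 -0.0005  0.0008]
-5.0 [ 0.0341 -0.0005  0.0026]
-8.0 [ 0.039  -0.0006  0.004 ]
```

Emit:
{"fn": "jog_arm", "kwargs": {
  "increments": [
    [0.006,0,-0.0008,0],
    [0.012,-0.0002,-0.0015,0],
    [0.0174,-0.0003,-0.0012,0],
    [0.0215,-0.0004,-0.0009,0],
    [0.0258,-0.0005,-0.0003,0],
    [0.03,-0.0005,0.0006,0],
    [0.0341,-0.0005,0.0016,0],
    [0.039,-0.0006,0.003,0],
    [0.039,-0.0006,0.003,0]
  ]
}}

```text
clock: 17.05
position: [650.3, -35.4, 132.6]
ee_rot: [-0.543, 0.78, -0.286, 0.122]
contact_force: [-0.7, 12.8, 4.3]
gripper_width: 15.1
```

```bash
python3 k.py
```

```text
17.05 key-frame pos rel [ 0.1 -6.7 -0. ] Fkey [-1.4 12.   6.1] T [3.79 0.26 2.24] q [-0.03   0.372 -0.783  2.009 -0.336 -2.268] w 15.1
met [2.27 8.66 0.43]
```

```bash
python3 rock.py -4 -8 -12 -16
```

```text
-8.0 [ 0.0066 -0.      0.0017]
-12.0 [0.013  0.     0.0039]
-16.0 [0.0192 0.0001 0.0065]
```

Emit:
{"fn": "jog_arm", "kwargs": {
  "increments": [
    [0.008,0,0.001,0],
    [0.0115,0,0.0022,0],
    [0.015,0,0.0035,0],
    [0.018,0,0.005,0],
    [0.018,0,0.005,0]
  ]
}}

```text
clock: 17.68
position: [647.6, -45.9, 132.7]
ee_rot: [-0.547, 0.779, -0.28, 0.123]
contact_force: [1.2, 14.1, 2.5]
gripper_width: 15.4
```

```bash
python3 k.py; python3 rock.py -10 -12 -16 -20
```

```text
17.675 key-frame pos rel [  0.6 -17.5  -0.2] Fkey [-1.2 13.8  3.8] T [3.97 0.26 2.28] q [-0.07   0.366 -0.783  2.053 -0.306 -2.271] w 15.4
met [1.79 8.08 0.18]
-12.0 [0.0032 0.     0.0011]
-16.0 [0.0095 0.0001 0.0037]
-20.0 [0.0156 0.0001 0.0066]
```

```bash
python3 rock.py -10.4 -5 -1 2
```

```text
-5.0 [-0.0088 -0.     -0.0025]
-1.0 [-0.0154 -0.     -0.0038]
2.0 [-0.0205 -0.     -0.0045]
```

Emit:
{"fn": "jog_arm", "kwargs": {
  "increments": [
    [-0.005,0,-0.0007,0],
    [-0.01,0,-0.0014,0],
    [-0.015,0,-0.0021,0],
    [-0.018,0,-0.0025,0],
    [-0.018,0,-0.0025,0]
  ]
}}

```text
clock: 18.3
position: [652.3, -31.5, 132.7]
ee_rot: [-0.545, 0.781, -0.282, 0.121]
contact_force: [-4.1, -5.2, 1.3]
gripper_width: 15.1
```

```bash
python3 k.py
```

```text
18.3 key-frame pos rel [ 0.8 -2.4 -0.4] Fkey [-1.3 -6.2  2.4] T [-1.33  1.71 -1.49] q [-0.015  0.374 -0.778  1.973 -0.334 -2.244] w 15.1
met [1.89 8.46 0.37]
```

Emit:
{"fn": "jog_arm", "kwargs": {
  "increments": [
    [0,0,0,0],
    [0,0,0,0],
    [-0.01,0,-0.0014,0],
    [-0.022,0,-0.003,0],
    [-0.032,0,-0.0045,0],
    [-0.032,0,-0.0045,0]
  ],
  "hand": -0.1
}}

```text
clock: 19.05
position: [662.5, 0.5, 132.5]
ee_rot: [-0.545, 0.78, -0.282, 0.121]
contact_force: [0.2, -0.6, 0.9]
gripper_width: 38.5
```

```bash
python3 k.py
python3 - <<'E'
from h import *
snap('wrist','w6.png')
E
```

```text
19.05 key-frame pos rel [ 0.8 31.2 -0.6] Fkey [ 0.8 -0.5  0.5] T [ 0.65  1.03 -0.05] q [ 0.083  0.392 -0.758  1.845 -0.369 -2.201] w 38.5
met [1.89 8.38 0.29]
```

View pics/w6.png

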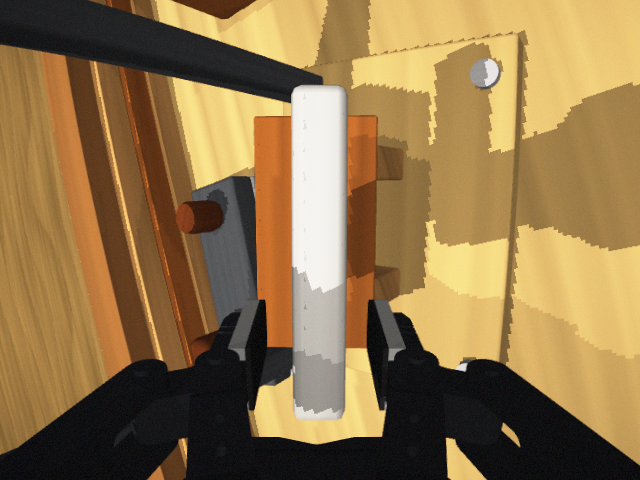

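Run:
```python
from h import *
s=read_state(); P=(s['position'],s['ee_rot'])
F=G-97*KR[:,2]
for th in (-12,-8,-4,0,4):
    Rt=KR@R.from_euler('x',-np.radians(th)).as_matrix()
    print(th,[project('wrist',[F+Rt@np.array(c)],P)[0].round(0).tolist() for c in ([-8,-50,112],[8,-50,112],[-8,50,112],[8,50,112])])
```

```text
-12 [[348.0, 24.0], [295.0, 25.0], [349.0, 365.0], [292.0, 364.0]]
-8 [[349.0, 43.0], [294.0, 44.0], [348.0, 388.0], [293.0, 388.0]]
-4 [[349.0, 65.0], [292.0, 66.0], [347.0, 409.0], [294.0, 408.0]]
0 [[350.0, 90.0], [291.0, 90.0], [347.0, 426.0], [295.0, 425.0]]
4 [[350.0, 118.0], [291.0, 118.0], [346.0, 440.0], [297.0, 439.0]]
```

Emit:
{"fn": "jog_arm", "kwargs": {
  "increments": [
    [0,0,0,0],
    [0,0,0,0],
    [0,0,0,0]
  ],
  "hand": -1
}}

```text
clock: 19.48
position: [662.1, -0.2, 132.5]
ee_rot: [-0.545, 0.78, -0.282, 0.121]
contact_force: [-1.6, 0.6, 0.4]
gripper_width: 15.2
```

```bash
python3 k.py
cat > rock2.py <<'E'
from h import *
import sys
M=R.from_quat(read_state()['ee_rot']).as_matrix()
y0=float(sys.argv[1]); th0=float(sys.argv[2])
pt=lambda t:np.array([0,y0*np.cos(t)+97*np.sin(t),-y0*np.sin(t)+97*np.cos(t)])
for t in map(float,sys.argv[3:]):
    d=KR@(pt(np.radians(t))-pt(np.radians(th0))); print(t,(pt(np.radians(t))-pt(np.radians(th0))).round(1),(M.T@d/1000).round(4))
E
python3 rock2.py 33 -1.5 -5 -9 -12 -15 -18
```

```text
19.475 key-frame pos rel [ 0.7 30.4 -0.6] Fkey [-1.2  0.1  1.3] T [0.74 1.15 0.03] q [ 0.082  0.392 -0.759  1.845 -0.369 -2.201] w 15.2
met [1.87 8.41 0.33]
-5.0 [ 0.  -6.   1.7] [ 0.0062 -0.0001 -0.0008]
-9.0 [  0.  -13.    3.1] [ 0.0133 -0.0001 -0.0012]
-12.0 [  0.  -18.3   3.9] [ 0.0187 -0.0002 -0.0012]
-15.0 [  0.  -23.7   4.4] [ 0.0241 -0.0002 -0.0009]
-18.0 [  0.  -29.    4.6] [ 0.0294 -0.0002 -0.0003]
```

Emit:
{"fn": "jog_arm", "kwargs": {
  "increments": [
    [0.006,0,-0.0008,0],
    [0.012,0,-0.0012,0],
    [0.018,0,-0.0012,0],
    [0.023,-0.0001,-0.001,0],
    [0.027,-0.0002,-0.0006,0],
    [0.03,-0.0002,-0.0003,0],
    [0.03,-0.0002,-0.0003,0]
  ]
}}

```text
clock: 20.35
position: [651.8, -20.5, 138.0]
ee_rot: [-0.55, 0.777, -0.278, 0.126]
contact_force: [-2.4, 17.8, 8.4]
gripper_width: 15.3
```

```bash
python3 k.py
```

```text
20.35 key-frame pos rel [0.4 8.  6.1] Fkey [-1.8 16.3 11.2] T [4.37 0.58 2.38] q [ 0.006  0.364 -0.779  1.947 -0.325 -2.225] w 15.3
met [ 1.82  7.54 -0.16]
```

Run:
```python
from h import *
s=read_state(); P=(s['position'],s['ee_rot']); snap('wrist','w7.png')
F=G-97*KR[:,2]
for th in (-18,-15,-12,-9):
  for up in (0,3):
    Rt=KR@R.from_euler('x',-np.radians(th)).as_matrix()
    print(th,up,[project('wrist',[F+up*KR[:,2]+Rt@np.array(c)],P)[0].round(0).tolist() for c in ([-8,-50,112],[8,-50,112],[-8,50,112],[8,50,112])])
```

```text
-18 0 [[347.0, 78.0], [300.0, 78.0], [347.0, 390.0], [293.0, 389.0]]
-18 3 [[348.0, 75.0], [299.0, 75.0], [347.0, 395.0], [292.0, 394.0]]
-15 0 [[348.0, 90.0], [299.0, 90.0], [346.0, 407.0], [293.0, 406.0]]
-15 3 [[348.0, 88.0], [298.0, 88.0], [346.0, 413.0], [292.0, 412.0]]
-12 0 [[348.0, 104.0], [298.0, 104.0], [345.0, 423.0], [294.0, 422.0]]
-12 3 [[349.0, 102.0], [297.0, 102.0], [346.0, 429.0], [293.0, 428.0]]
-9 0 [[349.0, 119.0], [297.0, 119.0], [345.0, 438.0], [294.0, 437.0]]
-9 3 [[349.0, 118.0], [296.0, 118.0], [345.0, 444.0], [293.0, 443.0]]
```

View pics/w7.png

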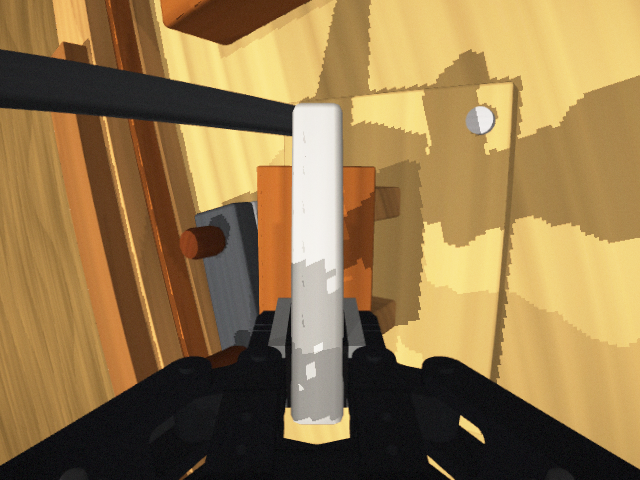

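Emit:
{"fn": "jog_arm", "kwargs": {
  "increments": [
    [0.008,0,0.0005,0],
    [0.012,0,0.001,0],
    [0.015,0,0.0015,0],
    [0.016,0,0.002,0],
    [0.016,0,0.002,0]
  ]
}}

```text
clock: 21.02
position: [648.0, -28.7, 139.3]
ee_rot: [-0.556, 0.774, -0.274, 0.13]
contact_force: [0.7, 15.4, 5.6]
gripper_width: 15.3
```

```bash
python3 k.py
python3 - <<'E'
from h import *
s=read_state(); P=(s['position'],s['ee_rot']); snap('wrist','w8.png'); snap('top','t8.png')
F=G-97*KR[:,2]
for th in (-21,-18,-15):
  for up in (0,3):
    Rt=KR@R.from_euler('x',-np.radians(th)).as_matrix()
    print(th,up,[project('wrist',[F+up*KR[:,2]+Rt@np.array(c)],P)[0].round(0).tolist() for c in ([-8,-50,112],[8,-50,112],[-8,50,112],[8,50,112])])
E
```

```text
21.025 key-frame pos rel [ 0.3 -1.   7.9] Fkey [-0.3 14.9  6.9] T [ 4.55 -0.04  2.7 ] q [-0.039  0.354 -0.783  2.021 -0.293 -2.248] w 15.3
met [ 1.73  6.71 -0.64]
-21 0 [[348.0, 93.0], [302.0, 93.0], [345.0, 397.0], [293.0, 395.0]]
-21 3 [[349.0, 92.0], [302.0, 91.0], [346.0, 402.0], [292.0, 401.0]]
-18 0 [[349.0, 105.0], [301.0, 105.0], [345.0, 414.0], [293.0, 413.0]]
-18 3 [[349.0, 104.0], [301.0, 103.0], [345.0, 420.0], [292.0, 418.0]]
-15 0 [[349.0, 118.0], [300.0, 118.0], [344.0, 430.0], [293.0, 429.0]]
-15 3 [[349.0, 117.0], [300.0, 117.0], [344.0, 436.0], [292.0, 435.0]]
```

View pics/w8.png

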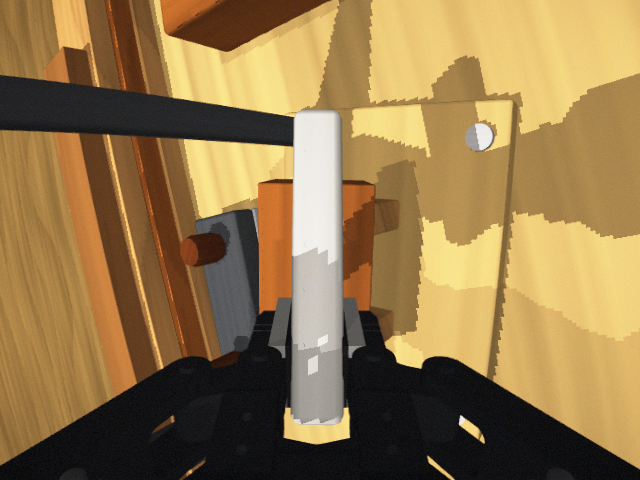

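```bash
python3 rock2.py 33 -17 -12 -6 0 3
```

```text
-12.0 [ 0.   8.9 -0.7] [-0.0089 -0.0001 -0.0004]
-6.0 [ 0.  19.5 -2.5] [-0.0196 -0.0002  0.0002]
0.0 [ 0.  29.8 -5.4] [-0.0302 -0.0002  0.0019]
3.0 [ 0.  34.8 -7.3] [-0.0354 -0.0002  0.0031]
```

Emit:
{"fn": "jog_arm", "kwargs": {
  "increments": [
    [-0.005,0,-0.0002,0],
    [-0.0105,0,-0.0003,0],
    [-0.016,0,0,0],
    [-0.021,-0.0001,0.0006,0],
    [-0.026,-0.0001,0.0015,0],
    [-0.032,-0.0002,0.0025,0],
    [-0.036,-0.0002,0.0033,0],
    [-0.036,-0.0002,0.0033,0]
  ]
}}

```text
clock: 22.12
position: [661.6, -0.4, 133.0]
ee_rot: [-0.553, 0.776, -0.277, 0.128]
contact_force: [-2.6, -5.9, 0.8]
gripper_width: 15.2
```

```bash
python3 k.py
```

```text
22.125 key-frame pos rel [ 0.6 30.1  0.1] Fkey [-0.1 -6.4  1.1] T [-1.17  1.66 -1.33] q [ 0.053  0.386 -0.761  1.908 -0.34  -2.223] w 15.2
met [ 1.83  7.19 -0.39]
```

Emit:
{"fn": "jog_arm", "kwargs": {
  "increments": [
    [0,0,0,0],
    [0,0,0,0],
    [0.012,0,0.0015,0.4],
    [0.024,0,0.003,0.4],
    [0.031,0,0.004,0.4],
    [0.031,0,0.004,0.4]
  ],
  "hand": -0.1
}}

```text
clock: 22.88
position: [652.6, -30.8, 133.2]
ee_rot: [-0.55, 0.778, -0.276, 0.129]
contact_force: [0.6, 0.9, 0.2]
gripper_width: 38.8
```

```bash
python3 k.py
python3 - <<'E'
from h import *
s=read_state(); P=(s['position'],s['ee_rot']); snap('wrist','w9.png')
F=G-97*KR[:,2]
for th in (-4,-2,0,2):
    Rt=KR@R.from_euler('x',-np.radians(th)).as_matrix()
    print(th,[project('wrist',[F+Rt@np.array(c)],P)[0].round(0).tolist() for c in ([-8,-50,112],[8,-50,112],[-8,50,112],[8,50,112])])
E
```

```text
22.875 key-frame pos rel [ 1.1 -1.6  0. ] Fkey [ 0.4  1.  -0. ] T [ 0.61  1.   -0.01] q [-0.043  0.371 -0.775  2.039 -0.303 -2.276] w 38.8
met [1.86 7.2  0.04]
-4 [[351.0, 181.0], [295.0, 181.0], [346.0, 496.0], [297.0, 494.0]]
-2 [[351.0, 195.0], [295.0, 195.0], [345.0, 502.0], [297.0, 501.0]]
0 [[351.0, 209.0], [294.0, 209.0], [345.0, 508.0], [298.0, 506.0]]
2 [[351.0, 224.0], [294.0, 224.0], [345.0, 512.0], [298.0, 511.0]]
```

View pics/w9.png

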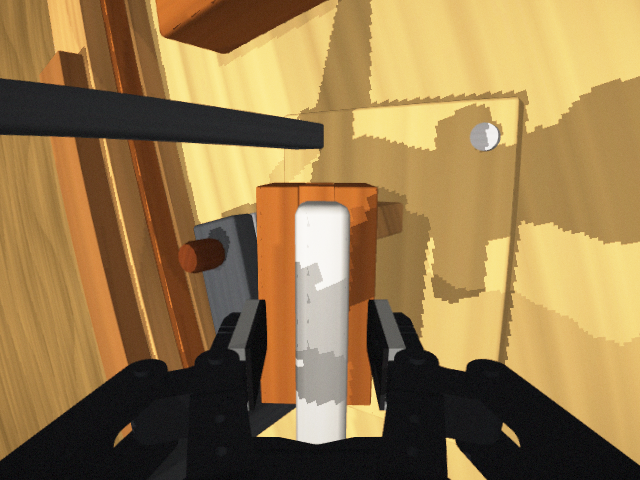

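Emit:
{"fn": "jog_arm", "kwargs": {
  "increments": [
    [0,0,0,0],
    [0,0,0,0],
    [0,0,0,0]
  ],
  "hand": -1
}}

```text
clock: 23.3
position: [652.7, -30.0, 133.2]
ee_rot: [-0.55, 0.777, -0.276, 0.129]
contact_force: [-0.3, 0.4, 0.9]
gripper_width: 15.6
```

```bash
python3 k.py; python3 -c "
from h import *
M=R.from_quat(read_state()['ee_rot']).as_matrix()
for d in (10,30,60,100): print(d,(M.T@KR[:,2]*d/1000).round(4))"
```

```text
23.3 key-frame pos rel [ 1.  -0.8  0.1] Fkey [0.2 0.3 1. ] T [0.65 1.07 0.03] q [-0.042  0.371 -0.775  2.038 -0.303 -2.276] w 15.6
met [ 1.86  7.16 -0.  ]
10 [ 0.0012 -0.0003 -0.0099]
30 [ 0.0037 -0.001  -0.0298]
60 [ 0.0075 -0.0019 -0.0595]
100 [ 0.0125 -0.0032 -0.0992]
```

Emit:
{"fn": "jog_arm", "kwargs": {
  "increments": [
    [0.0005,-0.0001,-0.004,0],
    [0.001,-0.0003,-0.008,0],
    [0.0015,-0.0004,-0.012,0],
    [0.002,-0.0006,-0.016,0],
    [0.002,-0.0006,-0.016,0]
  ]
}}

```text
clock: 23.92
position: [644.1, -27.1, 147.1]
ee_rot: [-0.55, 0.777, -0.276, 0.129]
contact_force: [-0.2, 0.5, -2.0]
gripper_width: 15.4
```

```bash
python3 k.py
```

```text
23.925 key-frame pos rel [ 0.9 -0.6 16.6] Fkey [-1.4  0.4 -1.5] T [ 0.73  1.22 -0.  ] q [-0.01   0.338 -0.792  1.948 -0.308 -2.211] w 15.4
met [ 1.87  7.14 -0.01]
```

Emit:
{"fn": "jog_arm", "kwargs": {
  "increments": [
    [0.001,-0.0003,-0.01,0],
    [0.0022,-0.0006,-0.02,0],
    [0.0035,-0.001,-0.03,0],
    [0.005,-0.0013,-0.04,0],
    [0.0065,-0.0017,-0.052,0],
    [0.008,-0.002,-0.065,0],
    [0.01,-0.0025,-0.08,0],
    [0.01,-0.0025,-0.08,0]
  ]
}}

```text
clock: 24.92
position: [602.2, -13.2, 215.7]
ee_rot: [-0.55, 0.777, -0.277, 0.13]
contact_force: [-0.2, 0.8, -2.0]
gripper_width: 15.5
```

```bash
python3 k.py;  python3 - <<'E'
from h import *
snap('wrist','w10.png'); snap('scene','s10.png')
a=cv2.imread('pics/s10.png')[170:310,220:390]; cv2.imwrite('pics/s10c.png',cv2.resize(a,None,fx=4,fy=4,interpolation=cv2.INTER_CUBIC))
E
```

```text
24.925 key-frame pos rel [ 1.3  0.2 98.2] Fkey [-1.4  0.7 -1.4] T [0.72 1.21 0.02] q [ 0.203  0.187 -0.818  1.402 -0.399 -1.829] w 15.5
met [ 1.97  7.06 -0.  ]
```

View pics/s10c.png

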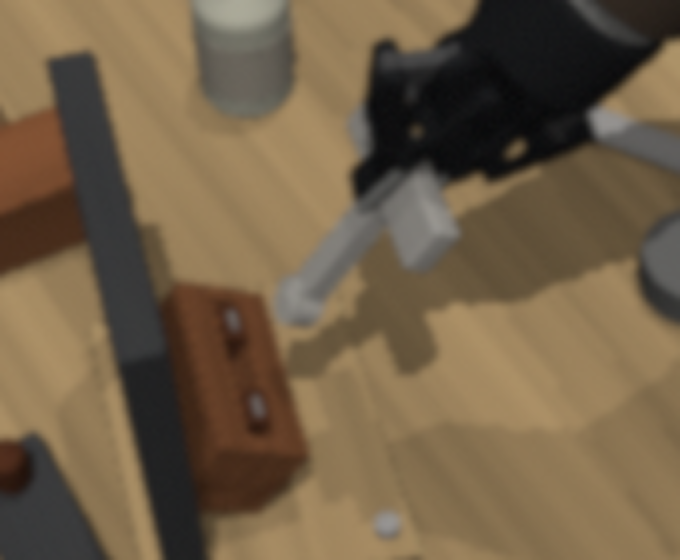

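View pics/w10.png

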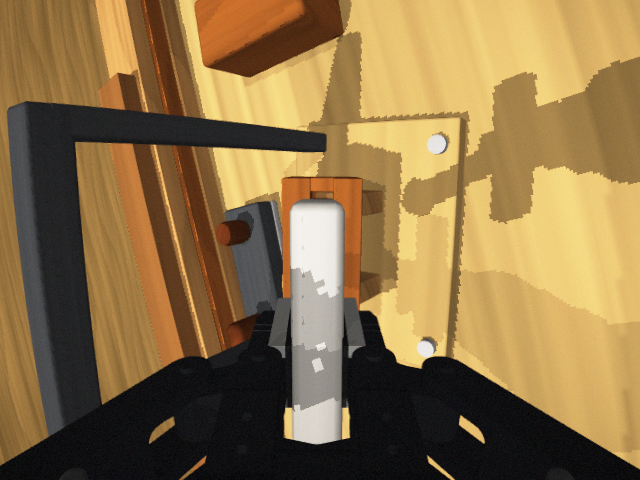

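```bash
cat > srch.py <<'E'
from seq import *
q0=read_state()['joints']; res=[]
t0=np.degrees(np.arccos(-fk3(q0)[1][2,2]))
for x,y,z in [(a,b,c) for a in (350,450,550) for b in (-100,50,200) for c in (200,280)]:
  qa=go(q0,[x,y,z]); 
  for d in ([-1,0,0],[-1,0,-.5],[-1,0,.5],[-.7,-.7,0],[-.7,.7,0],[0,0,-1],[-.5,0,-1],[-1,-.4,-.5],[-1,.4,-.5]):
    q=qa; d=np.array(d)/np.linalg.norm(d)*.3
    for k in range(4):
        q=call(q,[list(fk3(q)[1].T@d)+[0]]*2,w); X=fk3(q)[0]
        if X[2]<165 or np.hypot(X[0],X[1])<280: break
        M=fk3(q)[1]; res.append(((t0-np.degrees(np.arccos(-M[2,2])))/(k+1) if k>=1 else 0,k,(x,y,z),d.round(2).tolist(),met(q).tolist(),X.round().tolist(),q.round(2).tolist()))
res.sort(key=lambda r:-r[0])
for r in res[:10]: print(r)
E
python3 srch.py
```

```text
(np.float64(5.414317511843942), 1, (350, -100, 200), [-0.13, 0.0, -0.27], [-8.8, 5.2, 0.7], [345.0, -130.0, 209.0], [0.25, -0.25, -1.07, 0.63, -0.51, -1.1])
(np.float64(4.80833540343797), 2, (350, -100, 200), [-0.13, 0.0, -0.27], [-12.1, 3.4, 1.0], [328.0, -158.0, 177.0], [0.12, -0.19, -1.07, 0.5, -0.42, -0.89])
(np.float64(3.5554776935350514), 1, (350, -100, 280), [-0.13, 0.0, -0.27], [-5.1, 5.8, 0.4], [315.0, -122.0, 250.0], [0.4, -0.42, -1.07, 0.62, -0.71, -1.18])
(np.float64(3.498449318040342), 2, (350, -100, 280), [-0.13, 0.0, -0.27], [-8.3, 4.4, 0.6], [296.0, -147.0, 226.0], [0.27, -0.4, -1.07, 0.51, -0.63, -0.97])
(np.float64(3.4920515424486673), 2, (450, -100, 280), [-0.13, 0.0, -0.27], [-8.8, 7.0, 0.7], [413.0, -106.0, 179.0], [0.17, -0.05, -1.07, 0.94, -0.37, -1.38])
(np.float64(3.4697956092768525), 1, (350, -100, 280), [0.0, 0.0, -0.3], [-5.1, 6.8, 0.4], [425.0, -108.0, 201.0], [0.13, -0.08, -1.07, 1.06, -0.35, -1.44])
(np.float64(3.3678077414583427), 1, (450, -100, 280), [-0.13, 0.0, -0.27], [-5.0, 7.2, 0.4], [420.0, -102.0, 205.0], [0.18, -0.1, -1.07, 1.02, -0.39, -1.44])
(np.float64(3.3320449307239475), 1, (350, -100, 200), [-0.25, -0.1, -0.13], [-4.5, 4.9, 0.4], [192.0, -222.0, 233.0], [-0.1, -0.58, -1.07, 0.31, -0.63, -0.44])
(np.float64(3.3307422669810665), 3, (350, -100, 280), [-0.13, 0.0, -0.27], [-10.9, 2.0, 0.9], [269.0, -189.0, 187.0], [0.01, -0.31, -1.07, 0.33, -0.48, -0.61])
(np.float64(2.4027999547839016), 1, (450, 50, 200), [-0.25, -0.1, -0.13], [-3.6, 9.3, 0.3], [318.0, 24.0, 242.0], [1.08, -0.34, -1.07, 0.64, -1.02, -1.83])
```

```bash
cat > srch2.py <<'E'
from seq import *
q0=read_state()['joints']; res=[]
zh0=fk3(q0)[1][:,2]; print(zh0.round(3))
qs={}
for p in ((380,-100,240),(340,-100,220),(340,-60,220),(380,-60,220),(320,-130,240)):
  qa=go(q0,[450,-60,260]); qa=go(qa,p)
  for d in [(a,b,c) for a in (-.2,-.4,-.7,-1,0,.3) for b in (-.2,0,.2,.4) for c in (-1,-.5)]:
    q=qa; d=np.array(d)/np.linalg.norm(d)*.2; tr=[]
    for k in range(8):
        q=call(q,[list(fk3(q)[1].T@d)+[0]]*2,w); X=fk3(q)[0]; M=fk3(q)[1]
        if X[2]<180 or np.hypot(X[0],X[1])<270: break
        tr.append((M[0,2].round(2),M[1,2].round(2)))
        res.append((np.degrees(np.hypot(M[0,2]+.02,M[1,2]+.12)),k,p,d.round(2).tolist(),tr[-1],X.round().tolist(),q.round(2).tolist()))
res.sort(key=lambda r:r[0]+2.0*r[1])
for r in res[:12]: print(r)
E
python3 srch2.py
```

```text
[ 0.505 -0.287 -0.814]
(np.float64(19.87562682647388), 2, (340, -100, 220), [-0.07, 0.04, -0.18], (np.float64(0.31), np.float64(-0.22)), [352.0, -41.0, 194.0], [0.58, -0.2, -1.07, 0.63, -0.65, -1.43])
(np.float64(20.041883560433337), 2, (340, -60, 220), [-0.07, 0.0, -0.19], (np.float64(0.31), np.float64(-0.25)), [352.0, -28.0, 193.0], [0.64, -0.19, -1.07, 0.64, -0.69, -1.51])
(np.float64(20.041883560433337), 2, (340, -60, 220), [-0.07, 0.0, -0.19], (np.float64(0.31), np.float64(-0.25)), [352.0, -28.0, 193.0], [0.64, -0.19, -1.07, 0.64, -0.69, -1.51])
(np.float64(18.0529997346485), 3, (380, -60, 220), [-0.11, 0.0, -0.16], (np.float64(0.27), np.float64(-0.24)), [288.0, -11.0, 207.0], [0.97, -0.36, -1.07, 0.46, -0.96, -1.62])
(np.float64(20.092495021551052), 2, (340, -60, 220), [-0.07, -0.04, -0.18], (np.float64(0.32), np.float64(-0.2)), [346.0, -134.0, 189.0], [0.22, -0.19, -1.07, 0.61, -0.48, -1.08])
(np.float64(20.249036879765008), 2, (340, -100, 220), [-0.07, 0.0, -0.19], (np.float64(0.33), np.float64(-0.17)), [338.0, -151.0, 181.0], [0.14, -0.18, -1.07, 0.54, -0.42, -0.94])
(np.flo
[... 362 characters left out ...]
(18.46662748936352), 3, (320, -130, 240), [-0.07, 0.07, -0.17], (np.float64(0.29), np.float64(-0.21)), [309.0, 28.0, 193.0], [0.97, -0.26, -1.07, 0.5, -0.84, -1.68])
(np.float64(18.46662748936352), 3, (320, -130, 240), [-0.07, 0.07, -0.17], (np.float64(0.29), np.float64(-0.21)), [309.0, 28.0, 193.0], [0.97, -0.26, -1.07, 0.5, -0.84, -1.68])
(np.float64(18.778973072223984), 3, (340, -60, 220), [-0.11, -0.03, -0.16], (np.float64(0.3), np.float64(-0.17)), [226.0, -173.0, 211.0], [0.2, -0.5, -1.07, 0.34, -0.75, -0.76])
(np.float64(20.81843343080958), 2, (380, -60, 220), [-0.11, -0.03, -0.16], (np.float64(0.33), np.float64(-0.21)), [317.0, -125.0, 213.0], [0.34, -0.32, -1.07, 0.55, -0.63, -1.11])
```

Run:
```python
from seq import *
p=[345,-80,225]; print(totool(p))
q=go(read_state()['joints'],p)
for k in range(6):
    d=np.array([-.07,.02,-.18]); q=call(q,[list(fk3(q)[1].T@d)+[0]]*2,w); X,M=fk3(q); print((fk3(q)[1].T@d).round(3),X.round(),M[:2,2].round(3),met(q),q.round(2))
```

```text
[ 155.2  179.6 -119.4]
[-0.012  0.151  0.122] [358. -65. 243.] [ 0.419 -0.261] [-4.2  7.2  0.3] [ 0.54 -0.3  -1.07  0.75 -0.7  -1.44]
[-0.012  0.143  0.131] [357. -48. 218.] [ 0.367 -0.248] [-7.6  7.4  0.6] [ 0.58 -0.25 -1.07  0.7  -0.69 -1.47]
[-0.013  0.135  0.139] [359. -27. 190.] [ 0.312 -0.237] [-11.1   7.8   0.8] [ 0.62 -0.17 -1.07  0.66 -0.65 -1.5 ]
[-0.015  0.126  0.147] [363.  -1. 157.] [ 0.255 -0.229] [-14.5   8.4   0.9] [ 0.66 -0.07 -1.07  0.64 -0.6  -1.56]
[-0.018  0.117  0.154] [367.  30. 116.] [ 0.195 -0.226] [-17.9   9.4   1.1] [ 0.69  0.06 -1.07  0.64 -0.52 -1.63]
[-0.021  0.109  0.16 ] [369.  68.  66.] [ 0.135 -0.229] [-21.1  10.7   1.1] [ 0.73  0.21 -1.07  0.68 -0.43 -1.75]
```

Emit:
{"fn": "jog_arm", "kwargs": {
  "increments": [
    [0.034,0.039,-0.026,0],
    [0.068,0.078,-0.052,0],
    [0.1,0.117,-0.078,0],
    [0.13,0.152,-0.1,0],
    [0.155,0.18,-0.119,0],
    [0.155,0.18,-0.119,0]
  ]
}}

```text
clock: 25.78
position: [360.8, -79.2, 266.8]
ee_rot: [-0.552, 0.783, -0.26, 0.12]
contact_force: [0.6, 1.0, -1.2]
gripper_width: 15.5
```

```bash
cat > u.py <<'E'
from seq import *
import sys
s=read_state(); M=R.from_quat(s['ee_rot']).as_matrix(); d=np.array(list(map(float,sys.argv[1:4])))
print(s['clock'],s['position'].round(),'zh',M[:2,2].round(3),'met',np.degrees(R.from_matrix(K0.T@M).as_rotvec()).round(1),'q',s['joints'].round(3),'F',s['contact_force'].round(1),'w',round(s['gripper_width'],1)); print('cmd',(M.T@d).round(3))
E
python3 u.py -.07 0 -.18
```

```text
25.775 [361. -79. 267.] zh [ 0.476 -0.274] met [-0.3  6.9  0.3] q [ 0.494 -0.353 -1.069  0.813 -0.697 -1.433] F [ 0.6  1.  -1.2] w 15.5
cmd [0.008 0.153 0.117]
```

Emit:
{"fn": "jog_arm", "kwargs": {
  "increments": [
    [0.01,0.15,0.12,0],
    [0.01,0.15,0.12,0]
  ]
}}

```text
clock: 26.02
position: [359.1, -83.0, 244.9]
ee_rot: [-0.556, 0.79, -0.236, 0.104]
contact_force: [0.4, 0.9, -1.1]
gripper_width: 15.5
```

Emit:
{"fn": "jog_arm", "kwargs": {
  "increments": [
    [0.005,0.145,0.125,0],
    [0.005,0.145,0.125,0]
  ]
}}

```text
clock: 26.28
position: [358.3, -84.8, 221.6]
ee_rot: [-0.559, 0.797, -0.212, 0.088]
contact_force: [0.5, 0.4, -0.6]
gripper_width: 15.4
```

```bash
python3 u.py -.07 0 -.18
```

```text
26.275 [358. -85. 222.] zh [ 0.378 -0.239] met [-7.1  6.7  0.6] q [ 0.432 -0.258 -1.069  0.707 -0.617 -1.335] F [ 0.5  0.4 -0.6] w 15.4
cmd [0.008 0.138 0.135]
```

Emit:
{"fn": "jog_arm", "kwargs": {
  "increments": [
    [0.008,0.14,0.135,0],
    [0.008,0.14,0.135,0]
  ]
}}

```text
clock: 26.52
position: [359.0, -90.4, 195.7]
ee_rot: [-0.562, 0.802, -0.187, 0.074]
contact_force: [0.7, 0.8, -0.9]
gripper_width: 15.4
```

Emit:
{"fn": "jog_arm", "kwargs": {
  "increments": [
    [0.008,0.135,0.14,0],
    [0.008,0.135,0.14,0]
  ]
}}

```text
clock: 26.78
position: [359.3, -98.0, 167.0]
ee_rot: [-0.565, 0.807, -0.159, 0.06]
contact_force: [-1.0, -0.1, -1.5]
gripper_width: 15.2
```

```bash
python3 u.py -.1 0 -.1
python3 - <<'E'
from seq import *
q0=read_state()['joints']
for d in ([-.2,0,0],[-.15,0,-.1],[-.1,.1,-.1],[-.15,-.1,0],[-.15,.1,0],[-.1,0,-.15]):
    q=q0; d=np.array(d); print(d)
    for k in range(3):
        q=call(q,[list(fk3(q)[1].T@d)+[0]]*2,w); print('  ',fk3(q)[0].round(),fk3(q)[1][:2,2].round(3))
E
```

```text
26.775 [359. -98. 167.] zh [ 0.277 -0.189] met [-14.1   5.8   1.1] q [ 0.319 -0.118 -1.068  0.608 -0.484 -1.192] F [-1.  -0.1 -1.5] w 15.2
cmd [0.027 0.122 0.067]
[-0.2  0.   0. ]
   [ 258. -105.  207.] [ 0.252 -0.172]
   [ 183. -137.  217.] [ 0.226 -0.151]
   [  86. -191.  216.] [ 0.222 -0.126]
[-0.15  0.   -0.1 ]
   [ 305. -112.  169.] [ 0.232 -0.154]
   [ 247. -137.  168.] [ 0.196 -0.112]
   [ 175. -175.  156.] [ 0.178 -0.063]
[-0.1  0.1 -0.1]
   [332. -32. 162.] [ 0.227 -0.172]
   [298.  49. 147.] [ 0.182 -0.171]
   [248. 140. 114.] [ 0.149 -0.182]
[-0.15 -0.1   0.  ]
   [ 266. -174.  186.] [ 0.266 -0.175]
   [ 162. -243.  186.] [ 0.266 -0.175]
   [  58. -313.  186.] [ 0.266 -0.175]
[-0.15  0.1   0.  ]
   [276. -29. 203.] [ 0.251 -0.182]
   [184.  52. 206.] [ 0.241 -0.191]
   [ 80. 122. 206.] [ 0.241 -0.191]
[-0.1   0.   -0.15]
   [ 340. -112.  143.] [ 0.225 -0.149]
   [ 320. -135.  110.] [ 0.179 -0.097]
   [ 286. -168.   48.] [ 0.159 -0.018]
```

Emit:
{"fn": "jog_arm", "kwargs": {
  "increments": [
    [0.035,0.155,0.045,0],
    [0.035,0.155,0.045,0]
  ]
}}

```text
clock: 27.02
position: [305.0, -107.0, 171.4]
ee_rot: [-0.568, 0.811, -0.133, 0.05]
contact_force: [1.1, -0.3, -1.0]
gripper_width: 15.7
```

```bash
python3 u.py -.15 0 -.1
python3 - <<'E'
from seq import *
s=read_state(); Mt=R.from_quat(s['ee_rot']).as_matrix()
f=R.from_euler('z',-8.13,degrees=True).as_matrix()
C=np.array([[0,-1,0],[-1,0,0],[0,0,-1]]).T # tool axes in nominal key: x=-ky,y=-kx,z=-kz
# const rotation tool->key measured at seat: rho~7.1,rx~1.9
rel=R.from_rotvec(np.radians([1.9,7.1,0])).as_matrix()
Kn=Mt@rel.T@np.array([[0,-1,0],[-1,0,0],[0,0,-1]]).T
print('key axes now',Kn.round(3).tolist())
E
```

```text
27.025 [ 305. -107.  171.] zh [ 0.232 -0.158] met [-17.3   5.    1.4] q [ 0.376 -0.234 -1.068  0.414 -0.614 -1.051] F [ 1.1 -0.3 -1. ] w 15.7
cmd [0.046 0.163 0.061]
key axes now [[0.915, 0.321, -0.244], [-0.324, 0.946, 0.03], [0.24, 0.051, 0.969]]
```

Emit:
{"fn": "jog_arm", "kwargs": {
  "increments": [
    [0.045,0.16,0.06,0],
    [0.045,0.16,0.06,0]
  ]
}}

```text
clock: 27.28
position: [248.2, -129.8, 173.9]
ee_rot: [-0.57, 0.813, -0.107, 0.046]
contact_force: [0.3, 0.0, -1.6]
gripper_width: 15.4
```

```bash
cat > ka.py <<'E'
from seq import *
s=read_state(); Mt=R.from_quat(s['ee_rot']).as_matrix()
rel=R.from_rotvec(np.radians([1.9,7.1,0])).as_matrix()
Kn=Mt@rel.T@np.array([[0,-1,0],[-1,0,0],[0,0,-1]]).T
print(s['clock'],s['position'].round(1),'key axes',Kn.round(3).tolist(),'zh',Mt[:2,2].round(3),'q',s['joints'].round(3),'F',s['contact_force'].round(1),'w',round(s['gripper_width'],1))
E
python3 ka.py; python3 -c "
from h import *
snap('scene','s11.png'); snap('wrist','w11.png')"
```

```text
27.275 [ 248.2 -129.8  173.9] key axes [[0.924, 0.32, -0.208], [-0.329, 0.944, -0.007], [0.194, 0.074, 0.978]] zh [ 0.197 -0.121] q [ 0.335 -0.356 -1.068  0.273 -0.727 -0.875] F [ 0.3  0.  -1.6] w 15.4
```

View pics/s11.png

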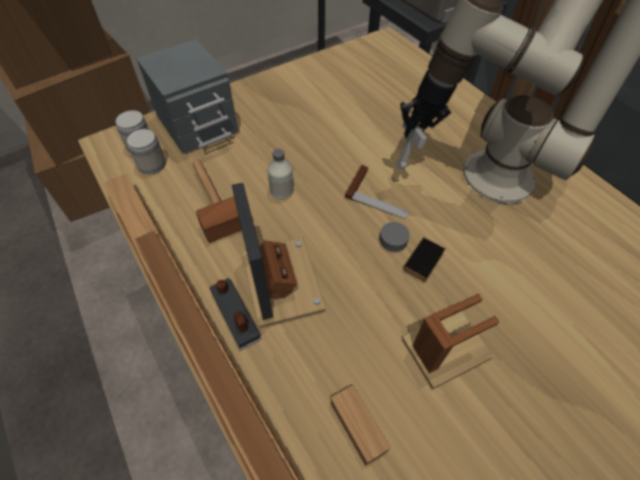

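View pics/w11.png

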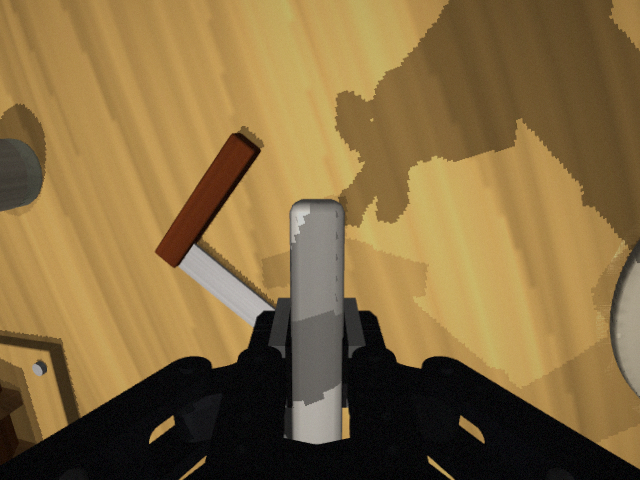

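Run:
```python
from seq import *
s=read_state(); Mt=R.from_quat(s['ee_rot']).as_matrix(); q=s['joints']
for t in (-8,-10.6,-12):
    M2=Mt@E1('z',np.radians(t)); rel=R.from_rotvec(np.radians([1.9,7.1,0])).as_matrix()
    Kn=M2@rel.T@np.array([[0,-1,0],[-1,0,0],[0,0,-1]]).T
    print(t,'bar az',np.degrees(np.arctan2(Kn[1,1],Kn[0,1])).round(1),'roll',np.degrees(np.arcsin(Kn[2,1])).round(1),'kz',Kn[:,2].round(3))
F=R.from_euler('z',-8.13,degrees=True).as_matrix(); S=np.array([469,295.7,150])
M2=Mt@E1('z',np.radians(-10.6))
for p in ([-130,0,60],[-110,0,25],[0,0,25],[0,0,13]):
    X=S+F@np.array(p); print(p,X.round(),totool(X),[o.round(2).tolist() for o in iks(X,M2,n=25)])
print(totool([400,-80,270]),totool([430,120,280]),totool([370,250,250]))
```

```text
-8 bar az 78.9 roll 2.6 kz [-0.193 -0.007  0.981]
-10.6 bar az 81.4 roll 2.0 kz [-0.188 -0.006  0.982]
-12 bar az 82.8 roll 1.7 kz [-0.185 -0.006  0.983]
[-130, 0, 60] [340. 314. 210.] [-446.5   53.5  -69.9] [[1.23, 0.13, -0.58, 0.29, -0.94, -1.58]]
[-110, 0, 25] [360. 311. 175.] [-452.3   42.5  -31.6] [[1.18, 0.19, -0.61, 0.32, -0.83, -1.57]]
[0, 0, 25] [469. 296. 175.] [-475.6  -62.4   -8. ] [[0.96, 0.3, -0.46, 0.32, -0.82, -1.35]]
[0, 0, 13] [469. 296. 163.] [-476.1  -59.6    3.7] [[0.96, 0.31, -0.48, 0.33, -0.79, -1.36]]
[ -95.5 -144.6  -68.8] [-292.8 -108.6  -96.6] [-395.    -3.9  -95.1]
```

Emit:
{"fn": "jog_arm", "kwargs": {
  "increments": [
    [-0.01,-0.03,-0.05,0],
    [-0.035,-0.08,-0.07,-2],
    [-0.07,-0.12,-0.075,-4],
    [-0.11,-0.14,-0.078,-6],
    [-0.165,-0.13,-0.083,-8],
    [-0.22,-0.12,-0.09,-10],
    [-0.27,-0.105,-0.094,-11],
    [-0.32,-0.07,-0.094,-11],
    [-0.365,-0.03,-0.094,-11],
    [-0.4,0.01,-0.09,-11]
  ]
}}

```text
clock: 28.62
position: [360.2, 261.7, 241.3]
ee_rot: [-0.645, 0.755, -0.112, 0.038]
contact_force: [0.7, 0.8, -1.4]
gripper_width: 15.2
```

```bash
python3 ka.py
python3 - <<'E'
from h import *
F=R.from_euler('z',-8.13,degrees=True).as_matrix(); S=np.array([469,295.7,150])
for p in ([-130,0,60],[-115,0,30]): print(totool(S+F@np.array(p)))
E
```

```text
28.625 [360.2 261.7 241.3] key axes [[0.972, 0.142, -0.189], [-0.146, 0.989, -0.007], [0.186, 0.035, 0.982]] zh [ 0.202 -0.12 ] q [ 1.143  0.047 -0.578  0.283 -0.99  -1.462] F [ 0.7  0.8 -1.4] w 15.2
[-50.9  33.6  20.1]
[-53.9  25.5  52.5]
```

Emit:
{"fn": "jog_arm", "kwargs": {
  "increments": [
    [-0.025,0.015,0.005,0],
    [-0.05,0.028,0.02,0],
    [-0.053,0.028,0.04,0],
    [-0.053,0.028,0.04,0],
    [-0.053,0.028,0.04,0]
  ]
}}

```text
clock: 29.25
position: [350.6, 313.4, 192.2]
ee_rot: [-0.645, 0.755, -0.112, 0.039]
contact_force: [0.0, 0.2, -0.8]
gripper_width: 15.4
```

```bash
python3 ka.py
python3 - <<'E'
from h import *
s=read_state(); P=(s['position'],s['ee_rot']); snap('wrist','w12.png'); snap('top','t12.png'); snap('scene','s12.png')
F=R.from_euler('z',-8.13,degrees=True).as_matrix(); S=np.array([469,295.7,150])
for c in ([-43,33,0],[-43,19,0],[-43,-19,0],[-43,-33,0],[57,19,0],[57,-19,0]): print(c,project('wrist',[S+F@np.array(c)],P)[0].round(0))
print((F.T@(s['position']-S)).round(1))
E
```

```text
29.25 [350.6 313.4 192.2] key axes [[0.971, 0.142, -0.19], [-0.146, 0.989, -0.008], [0.187, 0.035, 0.982]] zh [ 0.203 -0.119] q [ 1.21   0.156 -0.598  0.306 -0.881 -1.571] F [ 0.   0.2 -0.8] w 15.4
[-43, 33, 0] [188. 352.]
[-43, 19, 0] [185. 326.]
[-43, -19, 0] [179. 251.]
[-43, -33, 0] [177. 222.]
[57, 19, 0] [ 32. 308.]
[57, -19, 0] [ 21. 243.]
[-119.7    0.8   42.2]
```

View pics/w12.png

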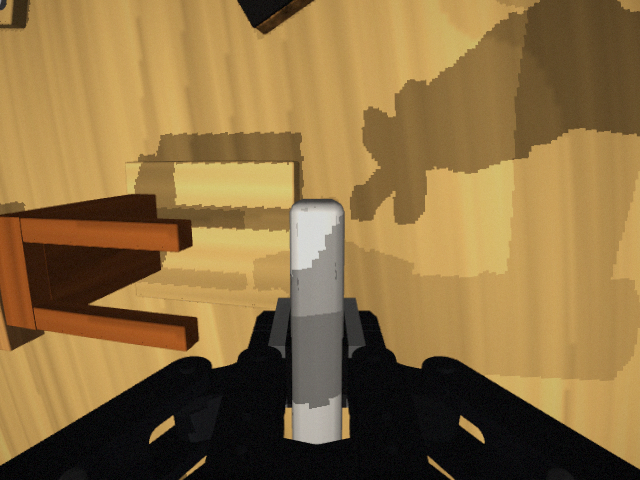

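View pics/s12.png

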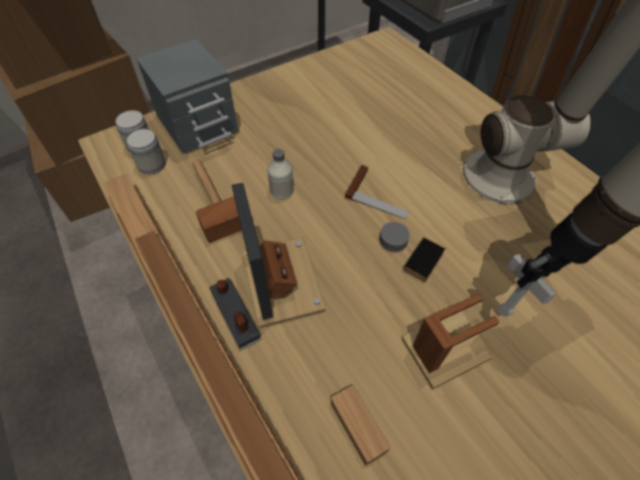

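```bash
cat > f.py <<'E'
from h import *
import sys
F=R.from_euler('z',-8.13,degrees=True).as_matrix(); S=np.array([469,295.7,150])
s=read_state(); print(s['clock'],'fork-frame TCP',(F.T@(s['position']-S)).round(1),'F',s['contact_force'].round(1),'T',s['wrist_torque'].round(2),'w',round(s['gripper_width'],1))
a=list(map(float,sys.argv[1:]))
for i in range(0,len(a),3): print(a[i:i+3],totool(S+F@np.array(a[i:i+3])))
E
python3 f.py -60 -1.5 34 -3 -2 32
```

```text
29.4 fork-frame TCP [-119.9    0.6   42.6] F [ 0.  -0.1 -1.5] T [ 0.28  0.47 -0.02] w 15.6
[-60.0, -1.5, 34.0] [ -0.1 -56.5  21.6]
[-3.0, -2.0, 32.0] [  -1.3 -111.7   36. ]
```

Emit:
{"fn": "jog_arm", "kwargs": {
  "increments": [
    [0,-0.019,0.007,0],
    [0,-0.038,0.014,0],
    [0,-0.0565,0.0215,0],
    [-0.0005,-0.075,0.026,0],
    [-0.001,-0.093,0.031,0],
    [-0.001,-0.105,0.034,0],
    [-0.0013,-0.1117,0.036,0],
    [-0.0013,-0.1117,0.036,0],
    [-0.0013,-0.1117,0.036,0]
  ]
}}

```text
clock: 30.52
position: [465.4, 294.2, 182.1]
ee_rot: [-0.645, 0.755, -0.112, 0.039]
contact_force: [0.3, 0.5, -0.9]
gripper_width: 15.7
```

```bash
python3 f.py -3 -2 20 -3 -2 15; python3 ka.py
python3 - <<'E'
from h import *
s=read_state(); P=(s['position'],s['ee_rot']); snap('wrist','w13.png'); snap('top','t13.png'); snap('scene','s13.png')
F=R.from_euler('z',-8.13,degrees=True).as_matrix(); S=np.array([469,295.7,150])
for c in ([-43,33,0],[-43,19,0],[-43,-19,0],[-43,-33,0],[57,33,0],[57,-33,0]): print(c,project('wrist',[S+F@np.array(c)],P)[0].round(0))
a=cv2.imread('pics/s13.png')[260:390,380:540]; b=cv2.imread('pics/t13.png')[215:335,130:250]
cv2.imwrite('pics/c13.png',np.hstack([cv2.resize(a,(492,400),interpolation=cv2.INTER_CUBIC),cv2.resize(b,(300,400) if False else (308,400),interpolation=cv2.INTER_CUBIC)]))
E
```

```text
30.525 fork-frame TCP [-3.3 -2.  32.1] F [ 0.3  0.5 -0.9] T [ 0.25  0.54 -0.02] w 15.7
[-3.0, -2.0, 20.0] [-1.   2.3 11.8]
[-3.0, -2.0, 15.0] [-1.4  3.4 16.6]
30.525 [465.4 294.2 182.1] key axes [[0.972, 0.141, -0.19], [-0.146, 0.989, -0.009], [0.187, 0.037, 0.982]] zh [ 0.203 -0.118] q [ 0.97   0.281 -0.463  0.322 -0.835 -1.345] F [ 0.3  0.5 -0.9] w 15.7
[-43, 33, 0] [427. 395.]
[-43, 19, 0] [429. 366.]
[-43, -19, 0] [435. 277.]
[-43, -33, 0] [437. 242.]
[57, 33, 0] [208. 371.]
[57, -33, 0] [198. 233.]
```

View pics/w13.png

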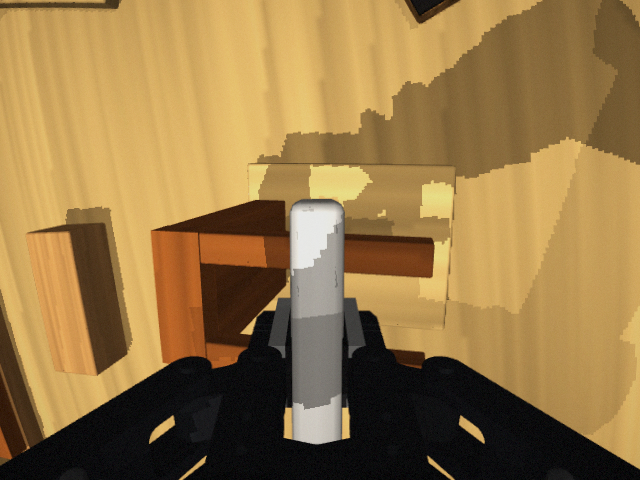

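View pics/c13.png

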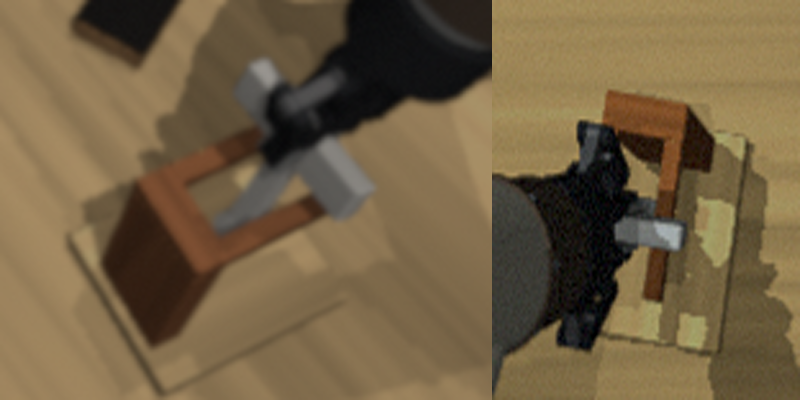

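Emit:
{"fn": "jog_arm", "kwargs": {
  "increments": [
    [-0.0004,0.001,0.005,0],
    [-0.0008,0.002,0.01,0],
    [-0.0011,0.0026,0.013,0],
    [-0.0013,0.003,0.0148,0],
    [-0.0013,0.003,0.0148,0]
  ]
}}

```text
clock: 31.3
position: [465.8, 294.2, 166.8]
ee_rot: [-0.645, 0.755, -0.112, 0.039]
contact_force: [-0.7, 0.1, -0.8]
gripper_width: 15.1
```

```bash
python3 f.py -3 -2 15 -3 -2 13
```

```text
31.3 fork-frame TCP [-3.  -1.9 16.8] F [-0.7  0.1 -0.8] T [ 0.27  0.49 -0.02] w 15.1
[-3.0, -2.0, 15.0] [-0.1  0.4  1.8]
[-3.0, -2.0, 13.0] [-0.2  0.8  3.7]
```

Emit:
{"fn": "jog_arm", "kwargs": {
  "increments": [
    [0,0.0003,0.0012,0],
    [-0.0001,0.0005,0.0025,0],
    [-0.0002,0.0008,0.0037,0],
    [-0.0002,0.0008,0.0037,0]
  ]
}}

```text
clock: 31.8
position: [465.9, 294.2, 163.6]
ee_rot: [-0.645, 0.755, -0.112, 0.039]
contact_force: [-0.7, -0.4, 2.4]
gripper_width: 15.2
```

```bash
python3 f.py -3 -2 13 -3 -2 11
```

```text
31.8 fork-frame TCP [-2.8 -1.9 13.6] F [-0.7 -0.4  2.4] T [-0.13  0.66 -0.1 ] w 15.2
[-3.0, -2.0, 13.0] [0.1 0.3 0.5]
[-3.0, -2.0, 11.0] [-0.1  0.7  2.5]
```

Emit:
{"fn": "jog_arm", "kwargs": {
  "increments": [
    [0,0.0003,0.0015,0],
    [-0.0001,0.0006,0.003,0],
    [-0.0002,0.0009,0.0045,0],
    [-0.0002,0.0009,0.0045,0]
  ]
}}

```text
clock: 32.3
position: [466.2, 294.3, 162.9]
ee_rot: [-0.645, 0.755, -0.113, 0.041]
contact_force: [-11.4, -1.3, 21.3]
gripper_width: 15.1
```

```bash
python3 f.py -3 -2 12; python3 ka.py
```

```text
32.3 fork-frame TCP [-2.6 -1.8 12.9] F [-11.4  -1.3  21.3] T [-1.33  2.76 -0.7 ] w 15.1
[-3.0, -2.0, 12.0] [0.2 0.6 0.8]
32.3 [466.2 294.3 162.9] key axes [[0.971, 0.141, -0.194], [-0.145, 0.989, -0.009], [0.191, 0.037, 0.981]] zh [ 0.207 -0.118] q [ 0.968  0.302 -0.496  0.344 -0.782 -1.371] F [-11.4  -1.3  21.3] w 15.1
```

Emit:
{"fn": "jog_arm", "kwargs": {
  "increments": [
    [0,0,-0.0003,0],
    [0,0,-0.0005,0]
  ]
}}

```text
clock: 32.55
position: [466.2, 294.7, 163.7]
ee_rot: [-0.645, 0.755, -0.113, 0.041]
contact_force: [-1.4, 1.1, 2.3]
gripper_width: 15.4
```

```bash
python3 f.py
```

```text
32.55 fork-frame TCP [-2.6 -1.4 13.7] F [-1.4  1.1  2.3] T [ 0.15  0.74 -0.03] w 15.4
```

Emit:
{"fn": "jog_arm", "kwargs": {
  "increments": [
    [0,0,0,0],
    [0,0,0,0]
  ],
  "hand": -0.58
}}

```text
clock: 32.8
position: [466.2, 294.7, 163.3]
ee_rot: [-0.645, 0.755, -0.113, 0.041]
contact_force: [-0.4, -0.5, 0.7]
gripper_width: 18.0
```

Emit:
{"fn": "jog_arm", "kwargs": {
  "increments": [
    [0,0,0,0],
    [0,0,0,0]
  ],
  "hand": -0.5
}}

```text
clock: 33.05
position: [466.4, 294.7, 163.1]
ee_rot: [-0.645, 0.755, -0.113, 0.041]
contact_force: [0.5, 0.4, 0.2]
gripper_width: 21.3
```

Emit:
{"fn": "jog_arm", "kwargs": {
  "increments": [
    [0,0,0,0],
    [0,0,0,0]
  ],
  "hand": -0.4
}}

```text
clock: 33.3
position: [466.3, 294.7, 163.1]
ee_rot: [-0.645, 0.755, -0.113, 0.041]
contact_force: [0.2, -0.3, -0.5]
gripper_width: 25.5
```

```bash
python3 f.py
python3 - <<'E'
from h import *
snap('wrist','w14.png'); snap('scene','s14.png'); snap('top','t14.png')
a=cv2.imread('pics/s14.png')[260:390,380:540]; b=cv2.imread('pics/t14.png')[215:335,130:250]
cv2.imwrite('pics/c14.png',np.hstack([cv2.resize(a,(492,400),interpolation=cv2.INTER_CUBIC),cv2.resize(b,(308,400),interpolation=cv2.INTER_CUBIC)]))
E
```

```text
33.3 fork-frame TCP [-2.5 -1.4 13.1] F [ 0.2 -0.3 -0.5] T [ 0.26  0.44 -0.05] w 25.5
```

View pics/w14.png

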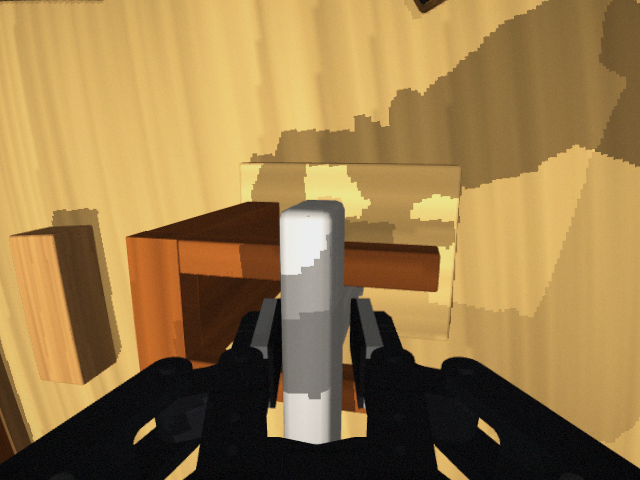

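View pics/c14.png

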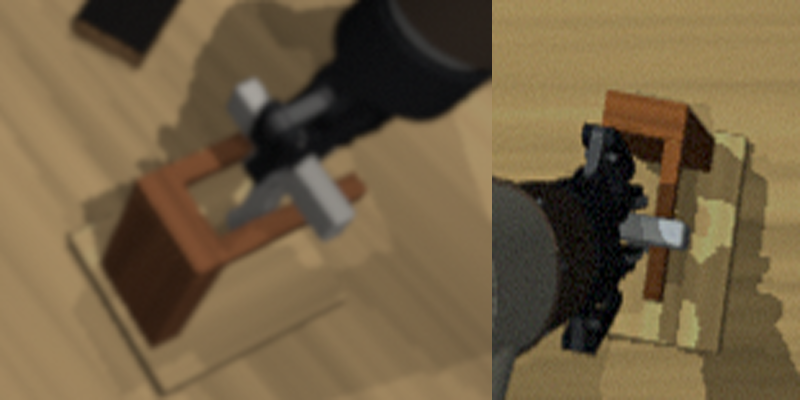

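Emit:
{"fn": "jog_arm", "kwargs": {
  "increments": [
    [0,0,0,0],
    [0,0,0,0],
    [0,0,0,0]
  ],
  "hand": 0.1
}}

```text
clock: 33.83
position: [466.4, 294.7, 163.2]
ee_rot: [-0.645, 0.755, -0.113, 0.041]
contact_force: [-0.5, 0.2, -0.4]
gripper_width: 46.7
```

Emit:
{"fn": "jog_arm", "kwargs": {
  "increments": [
    [0,0,-0.01,0],
    [0,0,-0.025,0],
    [0,0,-0.045,0],
    [0,0,-0.075,0],
    [0,0,-0.11,0],
    [0,0,-0.14,0],
    [0,0,-0.14,0]
  ]
}}

```text
clock: 34.7
position: [437.7, 312.5, 302.5]
ee_rot: [-0.645, 0.755, -0.112, 0.044]
contact_force: [0.7, 0.1, -0.4]
gripper_width: 47.1
```

```bash
python3 f.py
python3 - <<'E'
from h import *
s=read_state(); print(s['position'].tolist(),s['ee_rot'].tolist())
snap('wrist','w15.png'); snap('scene','s15.png'); snap('top','t15.png')
a=cv2.imread('pics/s15.png')[260:390,380:540]; b=cv2.imread('pics/t15.png')[215:335,130:250]
cv2.imwrite('pics/c15.png',np.hstack([cv2.resize(a,(492,400),interpolation=cv2.INTER_CUBIC),cv2.resize(b,(308,400),interpolation=cv2.INTER_CUBIC)]))
E
```

```text
34.7 fork-frame TCP [-33.4  12.2 152.5] F [ 0.7  0.1 -0.4] T [0.3  0.47 0.07] w 47.1
[437.6948512174567, 312.4674369477064, 302.53626973011774] [-0.6448848899561613, 0.7547479873171132, -0.11184980259913231, 0.04436863763438488]
```

View pics/w15.png

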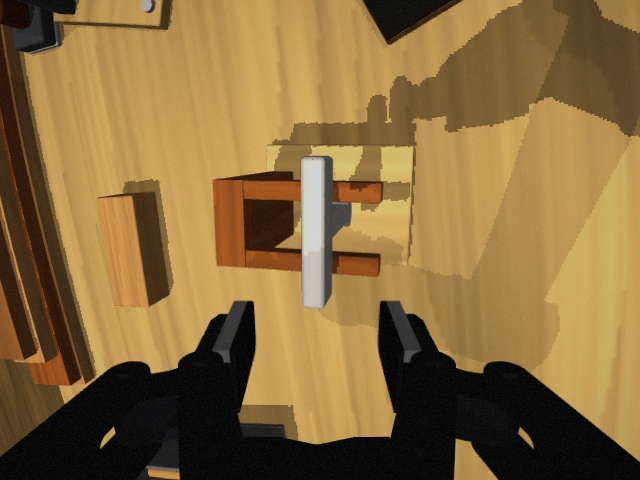

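View pics/c15.png

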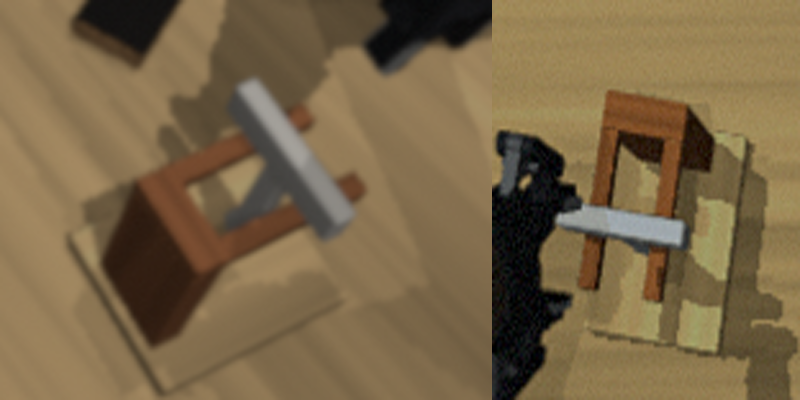

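Run:
```python
import cv2
a=cv2.imread('pics/w15.png')[145:315,200:400]; cv2.imwrite('pics/w15c.png',cv2.resize(a,None,fx=4,fy=3.5,interpolation=cv2.INTER_CUBIC))
```

```text
(no output)
```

View pics/w15c.png

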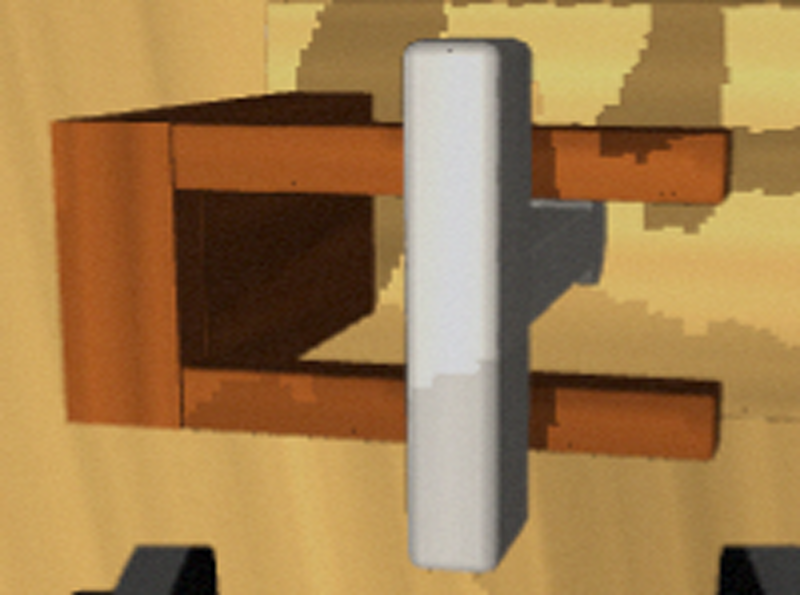

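Run:
```python
from h import *
P=(np.array([437.6948512174567, 312.4674369477064, 302.53626973011774]),np.array([-0.6448848899561613, 0.7547479873171132, -0.11184980259913231, 0.04436863763438488]))
c=lambda pts:(np.array(pts,float)+.5)/[4,3.5]-.5+[200,145]
def jp(X,p): return R.from_euler('z',p[2]).apply(X)+[p[0],p[1],0]
KB=np.array([[8,-50,180],[-8,-50,180],[-8,50,180],[8,50,180]]); kb=c([(404,43),(500,41),(498,570),(409,568)])
FK=np.array([[-43,-33,150],[-43,-19,150],[-43,19,150],[-43,33,150],[57,-19,150],[57,19,150],[57,-33,150],[57,33,150]]); fk=c([(728,130),(724,203),(720,385),(714,460),(175,188),(182,368),(172,125),(182,428)])
for X,u,n in ((KB,kb,'key'),(FK,fk,'fork')):
    s=least_squares(lambda p:(project('wrist',jp(X,p),P)-u).ravel(),[469,295,-.14]); print(n,s.x[:2].round(1),np.degrees(s.x[2]).round(2),np.abs(s.fun).max().round(2))
```

```text
key [466.8 295.3] -8.42 2.76
fork [469.4 295.3] -8.28 2.0
```

Run:
```python
from h import *
im=snap('wrist','w16.png'); a=cv2.imread('pics/w15.png').astype(int); b=cv2.imread('pics/w16.png').astype(int)
d=np.abs(a-b)[145:315,200:400]; print('wrist diff',d.mean().round(2),(d.max(2)>40).sum())
s0=cv2.imread('pics/scene0.png').astype(int); snap('scene','s16.png'); s1=cv2.imread('pics/s16.png').astype(int)
df=(np.abs(s0-s1).max(2)>40).astype(np.uint8)*255; cv2.imwrite('pics/diff.png',np.hstack([cv2.imread('pics/s16.png')[:, :640]])); 
n,l,st,c=cv2.connectedComponentsWithStats(df); print([ (x[:4].tolist(),int(x[4])) for x in st[1:] if x[4]>25])
s=read_state(); print(s['clock'],s['contact_force'].round(1),s['joint_vel'].round(4))
```

```text
wrist diff 16.59 6607
[([312, 0, 6, 12], 66), ([333, 0, 19, 22], 213), ([489, 0, 40, 125], 3493), ([288, 49, 175, 131], 4956), ([575, 88, 33, 34], 351), ([566, 93, 17, 26], 104), ([489, 98, 23, 42], 334), ([546, 105, 48, 45], 1115), ([462, 111, 31, 48], 730), ([517, 126, 10, 14], 102), ([488, 128, 79, 48], 1089), ([611, 129, 29, 56], 931), ([498, 144, 12, 4], 27), ([471, 164, 63, 34], 1010), ([436, 166, 204, 166], 10944), ([461, 186, 37, 21], 308), ([298, 246, 6, 14], 29), ([277, 249, 12, 16], 133), ([290, 252, 18, 26], 188), ([432, 302, 9, 9], 53), ([482, 331, 9, 7], 41)]
34.95 [ 0.3 -0.4  0.2] [-0.0032  0.0037  0.0028  0.0049 -0.0016  0.0017]
```

View pics/s16.png

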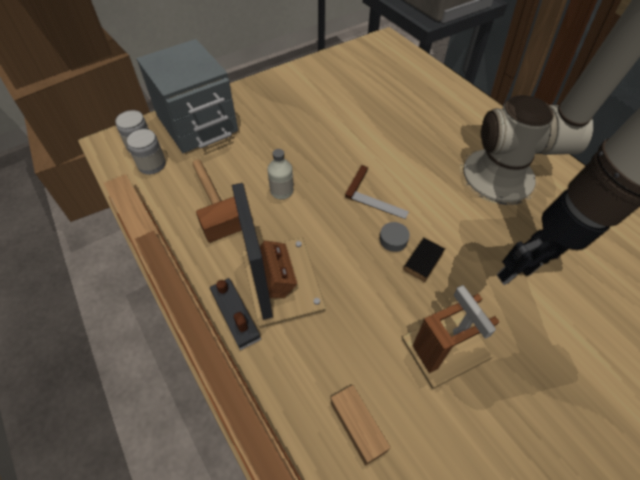

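Run:
```python
from h import *
a=snap('wrist','w17.png').astype(int); p0=read_state()['position']; [get_image('top') for _ in range(4)]; b=snap('wrist','w18.png').astype(int); print(p0-read_state()['position'])
d=np.abs(a-b)[145:315,200:400]; print(d.mean().round(2),(d.max(2)>60).sum())
for s,n in (('w17','w17'),):
    im=cv2.imread('pics/w17.png')[145:315,200:400]; cv2.imwrite('pics/w17c.png',cv2.resize(im,None,fx=3,fy=3))
```

```text
[-0.20047991 -0.37493106 -0.66457035]
5.32 462
```

View pics/w17c.png

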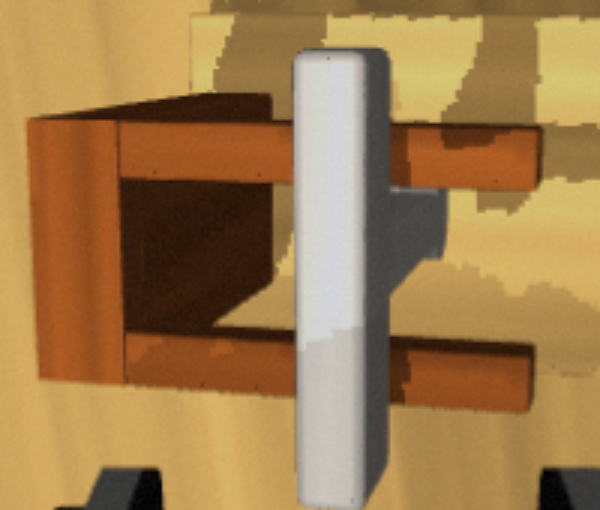

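```bash
python3 -c "
from bench import *
print(job_done())"
```

```text
the job is handed in; nothing more can be done
None
```

The key hangs on the fork, with its bar across both prongs and its shank between them. I handed the job in at about 35 s of the 64 s allowed.

**What I did**
- **Gripper tilt:** the move call cannot tilt the tool directly. I got the roughly 33° slant by repeatedly pushing against the arm's reach and joint limits, and took most of it off the same way before hanging.
- **Rocking:** I gripped the handle and rocked the key about 15° to the left. The first rock to the right stopped at about 10°, because joint 4 was at its limit. I set the key upright, moved the grip along the bar and finished the right side to about 16°, with the foot down in the slot throughout.
- **Drawing out and hanging:** the key came out along its slant with only its own weight (about 2 N) on the wrist. I entered the fork from the open end, seated the bar with about 21 N at the wrist, and opened the fingers slowly.

**Last checks**
- **Squareness:** in a wrist picture after letting go, the bar's yaw is -8.4° against -8.3° for the fork. It sits about 3 mm from the seat along the prongs and is centred between them.
- **Robot clear:** the gripper is about 140 mm above the key, and the wrist force reads about zero.
- **Bench:** by eye in the scene picture, the other things are where they were.

**Not clean or not confirmed**
- **Joint 4:** it read 2.053 rad for a moment during the first right rock, while the stated limit is 2.05. That may be rounding, or it may count as passing its range.
- **Cheeks:** I judged their travel from the tilt and the free pull-out, and did not measure it.
- **Stillness:** the two stillness comparisons of wrist pictures still showed differences. The arm was moving by under 1 mm during the last one, so they don't settle it. By eye, the key is in the same place in every picture after release.

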